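Set a casting clamp by its star wheel

ROBOT

A 6-joint arm with a two-finger parallel gripper is mounted at the origin on the work surface. World frame = base frame: x ahead of the robot, y to its left, z up, the work surface at z = 0. Lengths are in m, angles in rad, forces in N, time in s.
With the tool pointing down it reaches from about 0.225 to 0.875 m from the base axis. Payload 3.4 kg.
Tool frame: the origin (TCP) lies at the very end of the fingers, on their centre line; the grasp point (between the pads) lies manip.pinch_z behind it (manip.pinch_z is the distance from the TCP to the grasp point, in m); z points along the fingers, y is the direction in which the jaws open and shut (so a half turn about z gives the same grasp; the last joint's range is limited). The gripper opens to 85 mm and grips with 20 to 120 N. Pads are 22 mm wide; open, the fingers measure 114 mm over their backs; the gripper's body (76 mm by 85 mm) begins 54 mm behind the grasp point. The pads swing forward as they close: fully open they stand 13 mm farther back than shut.
Start: joints at [-1.348, 0.276, 1.505, -0, 1.361, -0.121], TCP at [0.194, -0.541, 0.231] pointing down, gripper open.
Joint ranges: [-2.89, 2.89], [-0.75, 2.08], [0.22, 2.7], [-1.18, 4.32], [0.11, 2.71], [-2.7, 2.7]. Speed limits (rad/s): [2.57, 2.57, 3.14, 3.14, 3.14, 3.14].

INTERFACE

Orientations are given as a unit quaternion [w, x, y, z].
In Python, from rig import manip, imaging, workorder gives the robot as it stands.
- The arm moves only by the tool apply_moves, never from a script. Its argument "moves" is one flat list of numbers, 7 for each row, row after row: the finger opening in m, from 0 to 0.0854, then the shift along the tool's x, y, z in m, then the turn, a rotation vector about the tool's x, y, z in rad. In form: [jaw, tx, ty, tz, rx, ry, rz, jaw, tx, ty, tz, rx, ry, rz, ...]. A call has exactly 8 rows; each row shifts and turns the pose as measured when the row begins, along the tool's axes as they then stand; what a row does not reach is not made up. A row lasts 1/12 s, in which the tool goes at most 41.7 mm and 7.16 degrees, less where a joint would pass 70% of its speed; a pose out of reach is approached as far as the arm can. A call with a gripper value outside its range is refused whole. The fingers move at their own pace and stop on an object; "newtons" is the grip in N (left out, the last holds). Time passes only in rows, so rows that do not move let the fingers close, or fill a call up. It gives the time, the measured TCP pose, the force and the opening at its end, in the units of the state.
- manip.get_state(): the state, without advancing time (a new reading comes with each control period).
- imaging.get_image(name): name is "scene" or "top"; returns a dict with "image" (384x512x3 uint8, red, green, blue), "range_z" (384x512 float32, m along the optical axis (not along the pixel's ray), 0 where there is no reading), "fx", "fy", "cx", "cy" (pixels), "R" (3x3) and "t" (3): a world point X has camera coordinates R X + t. Camera axes: x right, y down, z forward; pixel columns grow to the right and rows downward; lengths in m; the calibration is good to about 2 mm. A picture is of the moment at which its call begins.
- workorder.sign_off(): hands the job in, once; it reports no verdict.
The state is a dict: "clock": time; "qpos": joint angles; "qd": joint speeds; "effort": joint torques, N m; "position": TCP position; "ee_rot": TCP orientation; "contact_force": force on the tool from outside, world axes, zero at the start; "moment": the same for the moment, N m; "width": finger opening in m.
Only numpy, scipy, OpenCV 4.12 (cv2) and the standard library are available. Lean on these libraries where they do the work, as an engineer would, in place of code of your own. Each camera call takes 0.05 s, during which the arm holds its last target.

TASK

Take the adjuster spoon (square handle, flat blade) from its stand, reach with its blade through the narrow slot in the top of the clamp's wheel housing and advance the star wheel tooth by tooth, pushing the top of the wheel away from the robot, until the sprung pad holds the casting against the back stop and is pressed about half-way into its sleeve. Feel your way in gently between the teeth, move the jaw only by the wheel, and do not push the casting by hand or over-tighten it. Then put the spoon back in its own stand, upright and fully home, and leave everything else in place.

Things in the scene. Friction and masses are not known exactly. Their poses are not given: they have to be found in the camera images.
- fixture: fixed dark clamping fixture; base plate 130 (x) x 300 (y) x 12 mm, origin at the centre of its underside, z up, x roughly away from the robot (yaw within 0.3 rad). At y = -75 mm stands a grey housing 80 (x) x 40 (y) mm with a 5 mm aluminium cover, its top 77 mm above the table, over a steel star wheel
- wheel_axis (a point): centre of the star wheel, 35 mm below the cover's top and 3 mm short (-x) of the slot's centre, fixture axes. Level axis along y; 8 straight teeth 45 deg apart, 4.5 mm thick, 12 mm wide, tip radius 24, hub radius 13 mm. Where the teeth stand is not reported: find a gap by feel or look into the slot. Pushing the wheel's top to fixture +x moves the jaw to +y, 4 mm a tooth
- housing_end (a point): top edge's middle of the housing's end nearest the robot. The wheel inside has friction (about 0.15 N m: 8 to 14 N at the blade) but no ratchet: it stays where it is left and turns back if pushed back, so lift the blade out for the return
- slot (a point): centre of the slot in the cover, on its top face, axes as the fixture; 34 mm along x, 14 mm along y. With the tip 17 to 18 mm deep (hub at 22), going in near x = -13 and pushing to x = +10 or more moves about one tooth (the spoon may tilt in the grip and its tip lag by 5 to 9 mm). If a tooth is under the blade at one entry, one 5 to 11 mm along +x is free. Descend at 15 mm/s or less
- jaw: black jaw block 44 x 22 x 44 mm on the fixture, driven by the wheel's screw along fixture y; origin on the centre of its +y face, 42 mm above the table; axes as the fixture
- pad_face (a point): centre of the front (+y) face of the sprung round steel pad (22 mm across) that stands out of the jaw block. In the jaw's frame it lies at y = 17 mm when free, and its stem slides back into the block by up to 11 mm; about half-way is y = 11 to 12 mm. Spring: 2 N preload plus 2 N per mm
- casting: loose aluminium casting, 56 x 44 x 56 mm, 0.35 kg, with a round boss on top, standing on the fixture plate between pad and stop; origin at the centre of its underside, axes as the fixture; its face towards the jaw lies at y = -22 mm
- stop: fixed dark back stop block 70 x 22 x 55 mm on the fixture plate; origin at the lower edge's middle of its face towards the casting (its -y face)
- spoon: loose adjuster spoon, 0.14 kg, standing in its stand: steel blade 5 (x) x 8 (y) x 38 mm below a square grey handle 26 x 26 x 50 mm with a thin black cap; origin at the blade's tip, z up along the tool; handle from 38 to 88 mm above the tip, cap to 90 mm; grip the handle from above across any two sides, near 60 mm above the tip
- spoon_stand: fixed black block 62 x 62 x 55 mm in which the spoon stands, origin at the centre of its underside
- spoon_stand_mouth (a point): centre of the mouth of the spoon stand's hole, on its top face 55 mm above the table, axes as the stand; hole 12 (x) x 14 (y) mm, chamfered, 46 mm deep; the spoon is home when its handle's underside rests on the block (tip 38 mm below the mouth)
- pin_stand: fixed block like the spoon's stand, holding the gauge pin; origin at the centre of its underside. The two stands may change sides
- gauge_pin: bystander: round aluminium gauge pin, 30 mm collar and 22 mm round handle, 113 mm long, standing in the other stand; origin at its lower tip
- spacer: bystander: steel ring 28 mm across, 8 mm high, lying on the fixture plate beside the jaw; origin at the centre of its underside
- spare_casting: bystander: small aluminium casting 50 x 60 x 42 mm beyond the fixture; origin at the centre of its underside
- screwdriver: bystander: screwdriver lying beyond the fixture
- lens: bystander: black lens, 42 mm across and 50 mm high, beyond the fixture; origin at the centre of its underside
- carton: bystander: cardboard box 130 x 100 x 90 mm at the left edge; origin at the centre of its underside

How it is judged:
On the way, in this order (a step that is already met when the one before it is completed fails the run):
1. the spoon's blade is in the slot, its tip at least 12 mm below the cover's top (z of spoon in the frame of slot below -0.012 m and x of spoon in the frame of slot between -0.018 and 0.018 m and y of spoon in the frame of slot between -0.008 and 0.008 m), for 0.1 s.
2. with the blade in the slot, the pad has been pressed at least 2 mm into its sleeve by the casting (all of step 1 and y of pad_face in the frame of jaw between 0.0085 and 0.015 m and contact force between jaw and casting above 3 N), for 0.1 s.
At the end, for the whole second after the job is handed in: The casting is clamped between pad and back stop, with the pad pressed 2 to 8.5 mm into its sleeve; the spoon stands in its own stand, upright within 7 degrees, within 3 mm of fully home, released and at rest (y of pad_face in the frame of jaw between 0.0085 and 0.015 m and contact force between jaw and casting above 3 N and contact force between casting and stop above 2 N and horizontal distance between spoon and spoon_stand_mouth below 0.009 m and z of spoon in the frame of spoon_stand_mouth below -0.035 m and angle between spoon's own z axis and vertical below 0.12 rad and linear speed of spoon below 0.02 m/s and linear speed of casting below 0.01 m/s); the robot touches nothing.
It fails at once if the spoon presses on the fixture, its cover or its wheel with more than 35 N (contact force between spoon and fixture above 35 N).
It fails at once if the jaw or the casting is pushed directly by the robot or the spoon (more than 3 N) (contact force between any of the fingers, the arm, spoon and jaw above 3 N or contact force between any of the fingers, the arm, spoon and casting above 3 N).
It fails at once if the casting is over-tightened: more than 22 N between jaw and casting (contact force between jaw and casting above 22 N).
It fails at once if a bystander is moved by more than 30 mm (distance of any of gauge_pin, spacer, spare_casting, screwdriver, lens, carton from where it was at the start of the episode above 0.03 m).
It also fails if it takes over 72 s, if anything falls off the work surface, if the arm or the gripper's body presses on something with over 40 N, if the wrist force passes 120 N, or if a joint passes its speed limit or range.

## Working session

There is one attempt and no reset: what is moved stays moved. The work goes in short steps, Python scripts to look and compute and a tool call to move; the robot and the scene stay as the last step left them, time stands still between calls to the robot, and variables do not carry over. Pictures are saved under pics/ and viewed, and the job is handed in when it is done.

Besides the shell and the picture viewer there is one more tool, called after "Call:" in YAML: its name, and indented under it one key for each argument. apply_moves: Moves the arm, as the interface text tells. Its arguments: {"type":"object","properties":{"moves":{"type":"array"},"newtons":{"type":"number"}},"required":["moves"]}

```bash
ls; mkdir -p pics; python3 - <<'E'
from rig import manip, imaging, workorder
import cv2
print(manip.pinch_z, manip.get_state())
for n in ("scene","top"):
    d=imaging.get_image(n)
    import pickle; pickle.dump(d,open(f'{n}0.pkl','wb'))
    cv2.imwrite(f'pics/{n}0.png',cv2.resize(d['image'][:,:,::-1],(800,600),interpolation=cv2.INTER_CUBIC))
    print(n,d['fx'],d['fy'],d['cx'],d['cy'],d['R'],d['t'])
E
```

```text
pics
0.0187 {'clock': 0.0, 'qpos': array([-1.34799864e+00,  2.76571844e-01,  1.50616266e+00, -3.61917560e-05,
        1.36070109e+00, -1.20994059e-01]), 'qd': array([ 0.00060745, -0.00100159,  0.00105438, -0.00086443,  0.00033712,
       -0.0017704 ]), 'effort': array([ 6.81999391e-04, -4.16769934e+01, -2.45800710e+01, -2.47136818e-07,
        1.11533061e-02,  2.50665408e-05]), 'position': array([ 0.19367311, -0.54081977,  0.23044116]), 'ee_rot': array([-9.19374713e-04,  9.85261181e-01,  1.71054249e-01, -6.45557312e-05]), 'contact_force': array([-0.01676864,  0.60217214,  0.01344904]), 'moment': array([ 0.05983096, -0.03692116,  0.08451218]), 'width': 0.08513516359036039}
scene 427.07367585863835 427.07367585863835 256.94350952146823 192.07019027676085 [[-0.29922891  0.95414123 -0.00875047]
 [ 0.81474722  0.25071877 -0.52280692]
 [-0.49663773 -0.16356836 -0.85240622]] [ 0.0993391  -0.47688234  1.47263028]
top 422.29149522781887 422.29149522781887 251.6109833601225 188.8786174454972 [[ 0.03368906 -0.99942907  0.00256703]
 [-0.97645459 -0.03346201 -0.213112  ]
 [ 0.21307622  0.00467296 -0.9770244 ]] [0.06937733 0.61153482 1.08669224]
```

View pics/scene0.png

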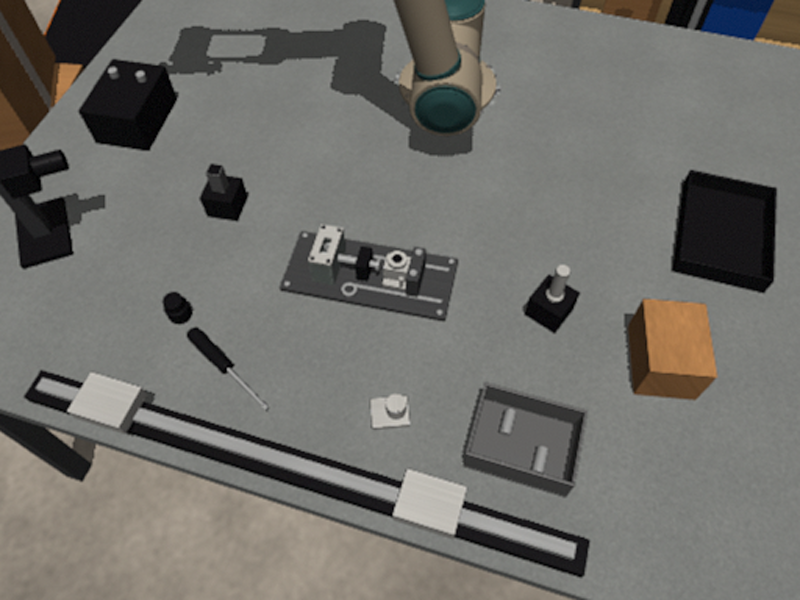

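View pics/top0.png

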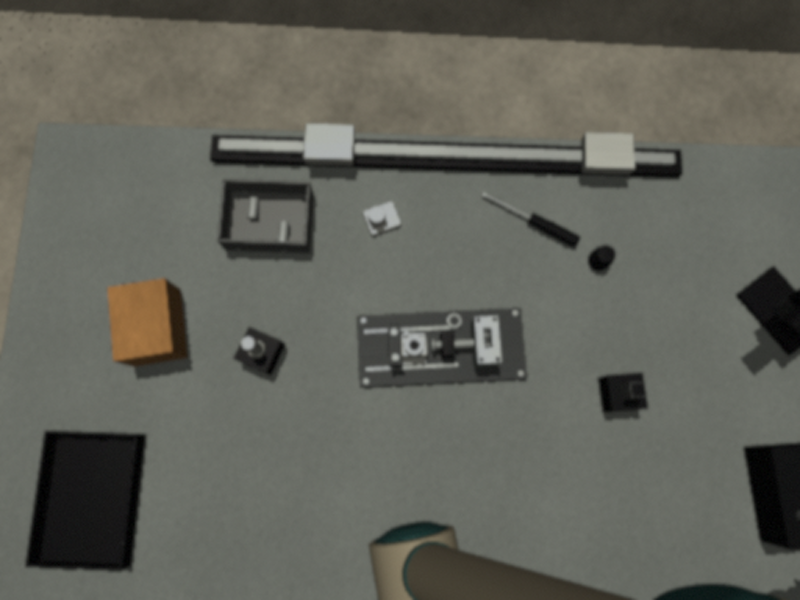

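```bash
cat > h.py <<'E'
import numpy as np, cv2, pickle
from rig import manip, imaging, workorder
def load(n): return pickle.load(open(n+'.pkl','rb'))
def grab(n,tag):
    d=imaging.get_image(n); pickle.dump(d,open(tag+'.pkl','wb')); return d
def ray(d,u,v,z):
    r=np.linalg.inv(d['R'])@np.array([(u-d['cx'])/d['fx'],(v-d['cy'])/d['fy'],1.])
    c=-np.linalg.inv(d['R'])@d['t']
    return c+r*(z-c[2])/r[2]
def proj(d,X):
    c=d['R']@np.asarray(X,float)+d['t']; return d['fx']*c[0]/c[2]+d['cx'],d['fy']*c[1]/c[2]+d['cy']
def cloud(d):
    v,u=np.mgrid[:384,:512]; z=d['range_z']
    P=np.stack([(u-d['cx'])/d['fx']*z,(v-d['cy'])/d['fy']*z,z],-1)-d['t']
    W=P@d['R']   # R^T(P-t)
    W[z==0]=np.nan
    return W
def crop(d,u0,u1,v0,v1,name,s):
    im=d['image'][v0:v1,u0:u1,::-1]
    im=cv2.resize(im,None,fx=s,fy=s,interpolation=cv2.INTER_CUBIC)
    cv2.imwrite('pics/'+name,im); print(im.shape)
E
python3 - <<'E'
from h import *
d=load('top0'); crop(d,225,340,190,255,'topfix.png',6.9); crop(d,375,425,230,270,'topspoon.png',12)
d=load('scene0'); crop(d,175,300,135,210,'scfix.png',6.4); crop(d,120,165,95,145,'scspoon.png',12)
for n in ('top0','scene0'):
    d=load(n);W=cloud(d)
    m=(W[...,2]>0.07)&(W[...,2]<0.083)&(abs(W[...,0]-.5)<.25)&(abs(W[...,1])<.3)
    print(n,m.sum(),np.nanmean(W[m],0), np.nanmean(W[220:260,200:300,2] if n=='top0' else W[215:230,200:280,2]))
E
```

```text
(448, 794, 3)
(480, 600, 3)
(480, 800, 3)
(600, 540, 3)
top0 446 [ 0.53465666 -0.05816758  0.07607292] 0.009992504376324143
scene0 400 [ 0.53925984 -0.05342074  0.07615261] 0.0002768172613631036
```

View pics/topfix.png

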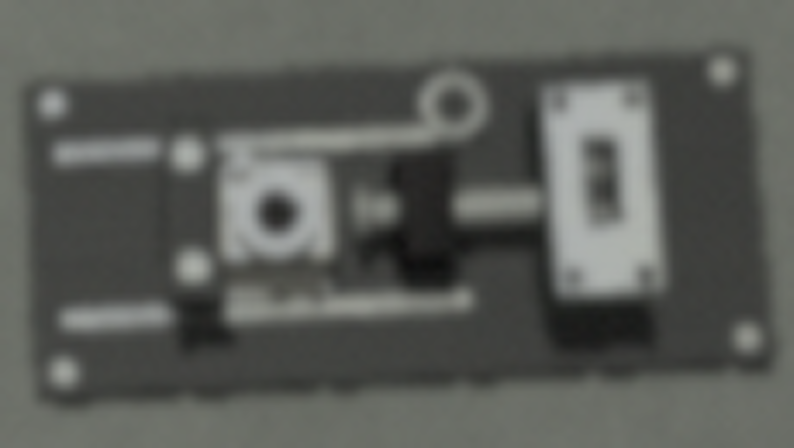

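View pics/topspoon.png

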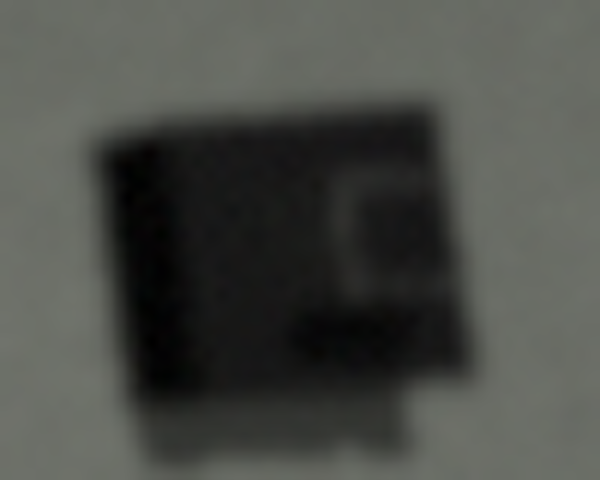

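View pics/scfix.png

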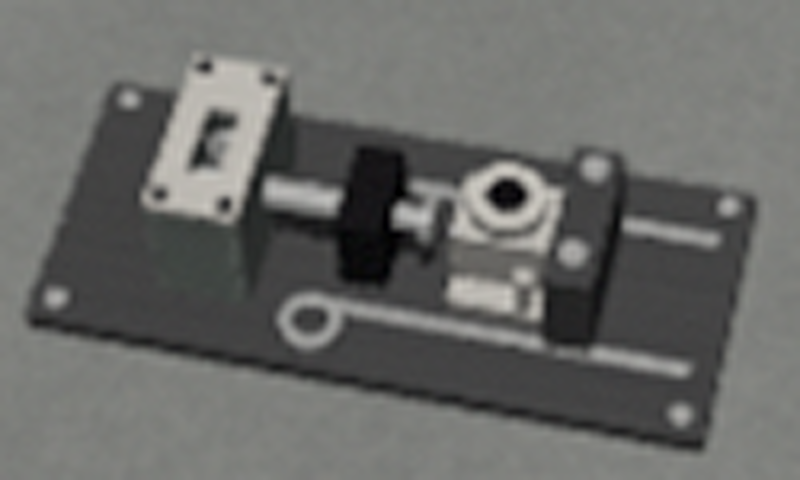

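View pics/scspoon.png

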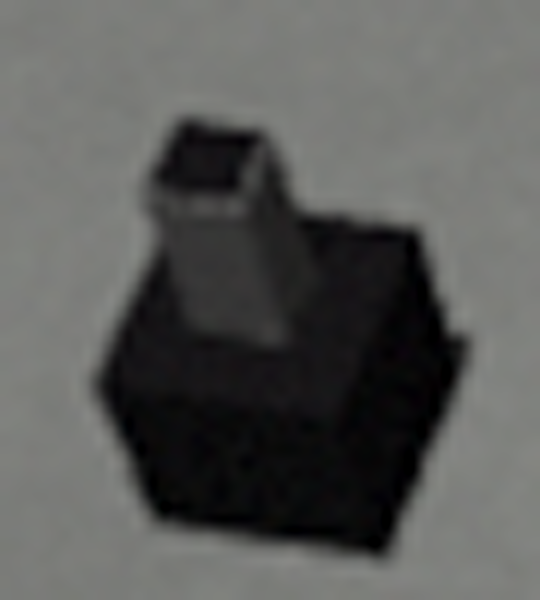

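```bash
python3 - <<'E'
from h import *
for n in ('top0','scene0'):
    d=load(n);W=cloud(d)
    g=cv2.cvtColor(d['image'],cv2.COLOR_RGB2GRAY)
    G=cv2.resize(g,None,fx=8,fy=8,interpolation=cv2.INTER_CUBIC)
    m=(W[...,2]>0.066)&(W[...,2]<0.085)&(abs(W[...,0]-.53)<.08)&(W[...,1]<-.02)&(W[...,1]>-.12)
    m=cv2.dilate(m.astype(np.uint8),np.ones((3,3)))
    M=cv2.resize(m,None,fx=8,fy=8,interpolation=cv2.INTER_NEAREST)
    lab=((G>100)&(M>0)).astype(np.uint8)
    cs,_=cv2.findContours(lab,cv2.RETR_EXTERNAL,cv2.CHAIN_APPROX_NONE)
    c=max(cs,key=cv2.contourArea)[:,0]
    uv=(c+0.5)/8-0.5
    P=np.array([ray(d,u,v,0.077)[:2] for u,v in uv])
    r=cv2.minAreaRect((P*1000).astype(np.float32)); print(n,'cover mm',r,cv2.boxPoints(r).round(1).tolist())
    # slot: dark inside
    fill=np.zeros_like(lab); cv2.drawContours(fill,[c[:,None]],-1,1,-1)
    fill=cv2.erode(fill,np.ones((25,25)))
    dk=((G<110)&(fill>0)).astype(np.uint8)
    cs,_=cv2.findContours(dk,cv2.RETR_EXTERNAL,cv2.CHAIN_APPROX_NONE)
    for c in sorted(cs,key=cv2.contourArea)[-2:]:
        P=np.array([ray(d,*((q+0.5)/8-.5),0.077)[:2] for q in c[:,0]])
        print(' slot',cv2.minAreaRect((P*1000).astype(np.float32)))
    # spoon cap and stand top by depth cloud
    for lo,hi,nm in((.098,.112,'cap'),(.05,.06,'standtop')):
        m=(W[...,2]>lo)&(W[...,2]<hi)&(W[...,1]<-.15)&(W[...,1]>-.5)&(W[...,0]>.25)&(W[...,0]<.7)
        cs,_=cv2.findContours(cv2.resize(m.astype(np.uint8),None,fx=4,fy=4,interpolation=0),cv2.RETR_EXTERNAL,cv2.CHAIN_APPROX_NONE)
        for c in cs:
            if cv2.contourArea(c)<150: continue
            P=np.array([ray(d,*((q+0.5)/4-.5),.107 if nm=='cap' else .055)[:2] for q in c[:,0]])
            print(' ',nm,cv2.minAreaRect((P*1000).astype(np.float32)),np.nanmedian(W[m][:,2]),np.nanmean(W[m],0))
E
```

```text
top0 cover mm ((535.9907836914062, -71.23917388916016), (84.01815795898438, 47.339725494384766), 4.8376545906066895) [[492.1000061035156, -51.20000076293945], [496.1000061035156, -98.4000015258789], [579.7999877929688, -91.30000305175781], [575.9000244140625, -44.099998474121094]]
 slot ((502.9111328125, -89.97819519042969), (1.327386736869812, 2.3402724266052246), 1.9480797052383423)
 slot ((539.6013793945312, -72.97142028808594), (30.12820816040039, 11.425140380859375), 4.381755352020264)
  cap ((457.7720642089844, -312.6354064941406), (24.719295501708984, 30.141307830810547), 1.9399230480194092) 0.10609807932304885 [ 0.45787587 -0.31281458  0.10573799]
  standtop ((458.1534118652344, -314.2688293457031), (64.20938873291016, 65.68659973144531), 6.246792793273926) 0.05474710397389691 [ 0.46770379 -0.30943838  0.0546979 ]
scene0 cover mm ((536.392333984375, -72.4413833618164), (87.0899887084961, 52.3958625793457), 4.68717622756958) [[490.8999938964844, -49.900001525878906], [495.1000061035156, -102.0999984741211], [581.9000244140625, -95.0], [577.7000122070312, -42.79999923706055]]
 slot ((503.9443664550781, -90.57154083251953), (6.146702289581299, 6.169076442718506), 20.874401092529297)
 slot ((539.9075927734375, -73.67796325683594), (12.902256965637207, 31.118579864501953), 89.49366760253906)
  cap ((464.81195068359375, -311.9183349609375), (34.17397689819336, 30.863407135009766), 4.103754043579102) 0.10547957179133942 [ 0.46301103 -0.31323566  0.10512235]
  standtop ((461.7519836425781, -314.8812255859375), (68.32727813720703, 67.93619537353516), 6.878231048583984) 0.0549986615414791 [ 0.4764047  -0.3083348   0.05489831]
```

```bash
python3 - <<'E'
from h import *
from scipy.ndimage import map_coordinates
from scipy.spatial.transform import Rotation as Ro
yaw=np.radians(4.6); ex=np.array([np.cos(yaw),np.sin(yaw)]); ey=np.array([-ex[1],ex[0]])
c0=np.array([.5397,-.0733])
def prof(d,c,dirn,z,rng,side,offs):
    out=[]
    s=np.arange(rng[0],rng[1],.0005)
    acc=0
    for o in offs:
        P=c[None]+s[:,None]*dirn+o*side
        uv=np.array([proj(d,[p[0],p[1],z]) for p in P])
        g=cv2.cvtColor(d['image'],cv2.COLOR_RGB2GRAY).astype(float)
        acc=acc+map_coordinates(g,[uv[:,1],uv[:,0]],order=1)
    return s,acc/len(offs)
for n in('top0','scene0'):
    d=load(n)
    for nm,dr,sd,rng,of in(('x',ex,ey,(-.05,.05),(-.003,0,.003)),('y',ey,ex,(-.035,.035),(-.01,0,.01))):
        s,p=prof(d,c0,dr,.077,rng,sd,of)
        print(n,nm,' '.join(f'{1000*a:.0f}:{b:.0f}' for a,b in zip(s[::4],p[::4])))
    # plate
    g=cv2.cvtColor(d['image'],cv2.COLOR_RGB2GRAY)
    W=cloud(d)
    for lo,hi,nm in((.102,.115,'cap'),(.05,.06,'stand')):
        m=(W[...,2]>lo)&(W[...,2]<hi)&(W[...,1]<-.15)&(W[...,1]>-.5)&(W[...,0]>.25)&(W[...,0]<.7)
        print(nm,m.sum(),np.nanmin(W[m],0),np.nanmax(W[m],0),np.nanmean(W[m],0))
    m=(W[...,2]>.007)&(W[...,2]<.5)&(abs(W[...,0]-.54)<.12)&(W[...,1]>-.2)&(W[...,1]<.2)
    P=W[m]; m2=(P[:,2]<.017); r=cv2.minAreaRect((P[m2][:,:2]*1000).astype(np.float32)); print('plate',r)
    dd=np.radians(r[2]);
E
```

```text
top0 x -50:38 -48:60 -46:91 -44:126 -42:154 -40:168 -38:174 -36:175 -34:175 -32:176 -30:176 -28:176 -26:175 -24:174 -22:168 -20:157 -18:140 -16:121 -14:109 -12:101 -10:91 -8:80 -6:73 -4:71 -2:74 0:82 2:89 4:94 6:92 8:84 10:80 12:82 14:102 16:127 18:149 20:167 22:173 24:176 26:176 28:176 30:174 32:168 34:156 36:134 38:105 40:82 42:68 44:68 46:74 48:84
top0 y -35:61 -33:61 -31:61 -29:61 -27:62 -25:67 -23:80 -21:104 -19:134 -17:158 -15:170 -13:174 -11:171 -9:160 -7:137 -5:106 -3:83 -1:77 1:82 3:90 5:105 7:128 9:151 11:167 13:174 15:173 17:167 19:150 21:121 23:92 25:75 27:74 29:79 31:84 33:87
cap 98 [ 0.44621441 -0.32797287  0.10200156] [ 0.46974559 -0.30076367  0.1126835 ] [ 0.45777425 -0.31370516  0.10649028]
stand 400 [ 0.42518821 -0.34846337  0.05004544] [ 0.69996898 -0.27863688  0.05963712] [ 0.46770379 -0.30943838  0.0546979 ]
plate ((548.1763305664062, 16.453231811523438), (357.54638671875, 203.83737182617188), 86.76428985595703)
scene0 x -50:125 -48:125 -46:133 -44:148 -42:166 -40:182 -38:186 -36:186 -34:186 -32:186 -30:185 -28:184 -26:184 -24:186 -22:186 -20:179 -18:160 -16:127 -14:90 -12:62 -10:52 -8:57 -6:81 -4:94 -2:111 0:109 2:102 4:90 6:77 8:68 10:66 12:77 14:116 16:152 18:178 20:185 22:186 24:186 26:185 28:185 30:185 32:186 34:182 36:166 38:134 40:98 42:72 44:65 46:64 48:66
scene0 y -35:73 -33:68 -31:68 -29:67 -27:67 -25:65 -23:69 -21:95 -19:152 -17:177 -15:187 -13:186 -11:189 -9:175 -7:142 -5:83 -3:62 -1:66 1:84 3:90 5:107 7:136 9:169 11:181 13:186 15:187 17:187 19:162 21:118 23:57 25:44 27:45 29:50 31:51 33:53
cap 66 [ 0.44878186 -0.32914229  0.10225288] [ 0.47719601 -0.30177936  0.11096414] [ 0.46190974 -0.31371675  0.10614605]
stand 264 [ 0.42548832 -0.34769277  0.05014112] [ 0.69954038 -0.27837678  0.05949177] [ 0.4764047  -0.3083348   0.05489831]
plate ((523.764892578125, 0.538726806640625), (153.2140655517578, 300.5328674316406), 4.286266326904297)
```

```bash
cat >> h.py <<'E'
from scipy.spatial.transform import Rotation as Ro
def pose():
    s=manip.get_state(); q=s['ee_rot']; return s,np.array(s['position']),Ro.from_quat([q[1],q[2],q[3],q[0]])
def down(ang_y):  # tool pointing down, tool y at world angle ang_y (rad)
    y=np.array([np.cos(ang_y),np.sin(ang_y),0]); z=np.array([0,0,-1.]); x=np.cross(y,z)
    return Ro.from_matrix(np.stack([x,y,z],1))
def plan(p,ang_deg,n):
    s,p0,R0=pose(); Rt=down(np.radians(ang_deg)); rv=(R0.inv()*Rt).as_rotvec()
    print('pos',p0.round(4),'err',(np.array(p)-p0).round(4),'rotvec',rv.round(3),'force',s['contact_force'].round(2),'w',round(s['width'],4),'t',round(s['clock'],2))
    out=[]
    for i in range(n):
        Ri=R0*Ro.from_rotvec(rv*i/n); t=Ri.inv().apply((np.array(p)-p0)/n); out.append(np.r_[t.round(4),(rv/n).round(3)])
    for o in out: print(o.tolist())
E
python3 -c "
from h import *
plan([.46,-.3142,.165],6.4,16)"
```

```text
pos [ 0.1937 -0.5409  0.2305] err [ 0.2663  0.2267 -0.0655] rotvec [-1.000e-03 -1.000e-03 -1.339e+00] force [ 1.01 -0.76  0.63] w 0.0855 t 0.1
[0.0204, -0.0077, 0.0041, -0.0, -0.0, -0.084]
[0.021, -0.006, 0.0041, -0.0, -0.0, -0.084]
[0.0214, -0.0042, 0.0041, -0.0, -0.0, -0.084]
[0.0217, -0.0024, 0.0041, -0.0, -0.0, -0.084]
[0.0218, -0.0006, 0.0041, -0.0, -0.0, -0.084]
[0.0218, 0.0012, 0.0041, -0.0, -0.0, -0.084]
[0.0216, 0.0031, 0.0041, -0.0, -0.0, -0.084]
[0.0213, 0.0049, 0.0041, -0.0, -0.0, -0.084]
[0.0208, 0.0066, 0.0041, -0.0, -0.0, -0.084]
[0.0202, 0.0083, 0.0041, -0.0, -0.0, -0.084]
[0.0194, 0.01, 0.0041, -0.0, -0.0, -0.084]
[0.0185, 0.0116, 0.0041, -0.0, -0.0, -0.084]
[0.0175, 0.0131, 0.0041, -0.0, -0.0, -0.084]
[0.0163, 0.0145, 0.0041, -0.0, -0.0, -0.084]
[0.0151, 0.0158, 0.0041, -0.0, -0.0, -0.084]
[0.0137, 0.017, 0.0041, -0.0, -0.0, -0.084]
```

Call:
apply_moves:
  moves: [0.085, 0.02, -0.008, 0.004, 0, 0, -0.084, 0.085, 0.021, -0.006, 0.004, 0, 0, -0.084, 0.085, 0.021, -0.004, 0.004, 0, 0, -0.084, 0.085, 0.022, -0.002, 0.004, 0, 0, -0.084, 0.085, 0.022, -0.001, 0.004, 0, 0, -0.084, 0.085, 0.022, 0.001, 0.004, 0, 0, -0.084, 0.085, 0.022, 0.003, 0.004, 0, 0, -0.084, 0.085, 0.021, 0.005, 0.004, 0, 0, -0.084]
  newtons: 110

```text
clock: 0.77
position: [0.3257, -0.4235, 0.1937]
ee_rot: [-0.003, 0.868, 0.496, -0.001]
contact_force: [0.6, -0.2, 0.5]
width: 0.085
```

```bash
python3 -c "
from h import *
plan([.46,-.3142,.165],6.4,10)"
```

```text
pos [ 0.3257 -0.4235  0.1937] err [ 0.1343  0.1093 -0.0287] rotvec [-0.005 -0.003 -0.644] force [ 0.59 -0.22  0.45] w 0.085 t 0.77
[0.0162, 0.006, 0.0029, -0.001, -0.0, -0.064]
[0.0158, 0.0071, 0.0029, -0.001, -0.0, -0.064]
[0.0153, 0.0081, 0.0029, -0.001, -0.0, -0.064]
[0.0148, 0.009, 0.0029, -0.001, -0.0, -0.064]
[0.0142, 0.01, 0.0029, -0.001, -0.0, -0.064]
[0.0135, 0.0109, 0.0029, -0.001, -0.0, -0.064]
[0.0128, 0.0117, 0.0029, -0.001, -0.0, -0.064]
[0.012, 0.0125, 0.0029, -0.001, -0.0, -0.064]
[0.0112, 0.0132, 0.0029, -0.001, -0.0, -0.064]
[0.0103, 0.0139, 0.0029, -0.001, -0.0, -0.064]
```

Tracking is good. Finish the approach.

Call:
apply_moves:
  moves: [0.085, 0.02, 0.008, 0.0036, 0, 0, -0.08, 0.085, 0.0194, 0.0095, 0.0036, 0, 0, -0.08, 0.085, 0.0186, 0.011, 0.0036, 0, 0, -0.08, 0.085, 0.0178, 0.012, 0.0036, 0, 0, -0.08, 0.085, 0.0168, 0.0135, 0.0036, 0, 0, -0.08, 0.085, 0.0157, 0.0147, 0.0036, 0, 0, -0.08, 0.085, 0.0145, 0.0158, 0.0036, 0, 0, -0.08, 0.085, 0.0132, 0.0168, 0.0036, 0, 0, -0.08]

```text
clock: 1.43
position: [0.4621, -0.3047, 0.1598]
ee_rot: [-0.007, 0.655, 0.755, 0.001]
contact_force: [-0.0, -0.4, 0.3]
width: 0.0851
```

```bash
python3 -c "
from h import *
plan([.46,-.3142,.061],6.4,6)"
```

```text
pos [ 0.4621 -0.3047  0.1598] err [-0.0021 -0.0095 -0.0988] rotvec [-0.008 -0.011  0.03 ] force [-0.03 -0.4   0.26] w 0.0851 t 1.43
[-0.0017, -0.0004, 0.0165, -0.001, -0.002, 0.005]
[-0.0017, -0.0005, 0.0165, -0.001, -0.002, 0.005]
[-0.0016, -0.0005, 0.0165, -0.001, -0.002, 0.005]
[-0.0016, -0.0005, 0.0165, -0.001, -0.002, 0.005]
[-0.0016, -0.0005, 0.0165, -0.001, -0.002, 0.005]
[-0.0016, -0.0005, 0.0165, -0.001, -0.002, 0.005]
```

Call:
apply_moves:
  moves: [0.085, -0.005, -0.0015, 0.002, -0.004, -0.005, 0.015, 0.085, -0.0045, -0.0015, 0.008, -0.004, -0.005, 0.015, 0.085, 0, 0, 0.015, 0, 0, 0, 0.085, 0, 0, 0.018, 0, 0, 0, 0.085, 0, 0, 0.018, 0, 0, 0, 0.085, 0, 0, 0.015, 0, 0, 0, 0.085, 0, 0, 0.012, 0, 0, 0, 0.085, 0, 0, 0.006, 0, 0, 0]

```text
clock: 2.1
position: [0.4619, -0.3128, 0.0607]
ee_rot: [-0.0, 0.666, 0.746, 0.0]
contact_force: [-0.4, -0.0, -0.6]
width: 0.085
```

```bash
python3 -c "
from h import *
plan([.46,-.3142,.061],6.4,3)
for n in('top','scene'): grab(n,n+'1')
crop(load('scene1'),110,175,80,150,'sc1.png',8)
crop(load('top1'),365,435,220,280,'top1.png',8)
"
```

```text
pos [ 0.4619 -0.3128  0.0607] err [-0.0019 -0.0014  0.0003] rotvec [ 0.    -0.001  0.001] force [-0.41 -0.03 -0.6 ] w 0.085 t 2.1
[-0.0004, -0.0007, -0.0001, 0.0, -0.0, 0.0]
[-0.0004, -0.0007, -0.0001, 0.0, -0.0, 0.0]
[-0.0004, -0.0007, -0.0001, 0.0, -0.0, 0.0]
(560, 520, 3)
(480, 560, 3)
```

View pics/sc1.png

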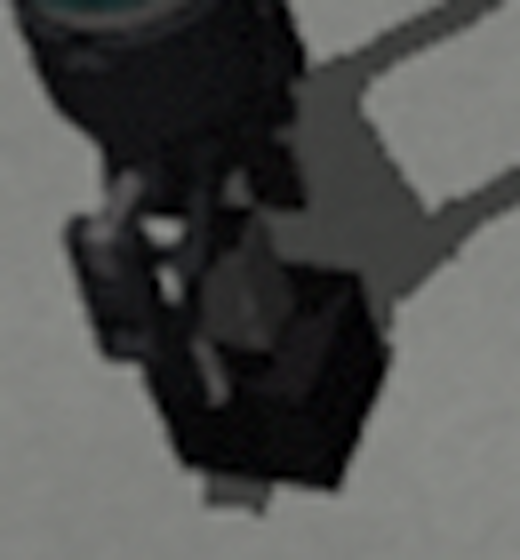

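Call:
apply_moves:
  moves: [0.085, -0.0013, -0.002, 0, 0, 0, 0, 0.085, 0, 0, 0, 0, 0, 0, 0.015, 0, 0, 0, 0, 0, 0, 0.015, 0, 0, 0, 0, 0, 0, 0.015, 0, 0, 0, 0, 0, 0, 0.015, 0, 0, 0, 0, 0, 0, 0.015, 0, 0, 0, 0, 0, 0, 0.015, 0, 0, 0, 0, 0, 0]
  newtons: 110

```text
clock: 2.87
position: [0.4616, -0.3171, 0.0657]
ee_rot: [0.004, 0.667, 0.745, -0.0]
contact_force: [0.5, 0.3, -1.3]
width: 0.025
```

```bash
python3 -c "
from h import *
plan([.46,-.3142,.061],6.4,1);print(pose()[0]['moment'])
"
```

```text
pos [ 0.4616 -0.3171  0.0657] err [-0.0016  0.0029 -0.0047] rotvec [ 0.005  0.006 -0.   ] force [ 0.52  0.3  -1.33] w 0.025 t 2.87
[0.0031, -0.0013, 0.0046, 0.005, 0.006, -0.0]
[ 0.00200056  0.01689595 -0.09499667]
```

```bash
python3 -c "
from h import *
for n in('top','scene'): grab(n,n+'2')
crop(load('scene2'),110,175,80,150,'sc2.png',8)
plan([.46,-.3142,.061],6.4,1)
"
```

```text
(560, 520, 3)
pos [ 0.4615 -0.317   0.0655] err [-0.0015  0.0028 -0.0045] rotvec [ 0.004  0.005 -0.   ] force [0.02 0.9  1.56] w 0.0249 t 2.97
[0.003, -0.0012, 0.0045, 0.004, 0.005, -0.0]
```

View pics/sc2.png

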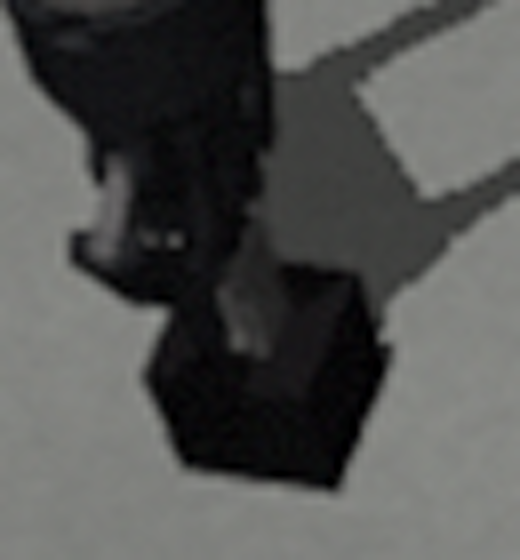

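Call:
apply_moves:
  moves: [0.01, 0, 0, -0.005, 0, 0, 0, 0.01, 0, 0, -0.01, 0, 0, 0, 0.01, 0, 0, -0.015, 0, 0, 0, 0.01, 0, 0, -0.016, 0, 0, 0, 0.01, 0, 0, -0.016, 0, 0, 0, 0.01, 0, 0, -0.016, 0, 0, 0, 0.01, 0, 0, -0.012, 0, 0, 0, 0.01, 0, 0, 0, 0, 0, 0]

```text
clock: 3.63
position: [0.4602, -0.3152, 0.161]
ee_rot: [0.001, 0.667, 0.745, 0.0]
contact_force: [1.1, 0.9, -1.1]
width: 0.0251
```

```bash
python3 -c "
from h import *
for n in('top','scene'): grab(n,n+'3')
crop(load('scene3'),110,175,70,140,'sc3.png',8)
crop(load('top3'),365,435,220,280,'top3.png',8)
plan([.46,-.3142,.157],6.4,1)
"
```

```text
(560, 520, 3)
(480, 560, 3)
pos [ 0.4591 -0.3143  0.1587] err [ 0.0009  0.0001 -0.0017] rotvec [-0.001 -0.001 -0.   ] force [ 0.26 -0.19 -0.94] w 0.0247 t 3.73
[-0.0, 0.0009, 0.0017, -0.001, -0.001, -0.0]
```

View pics/sc3.png

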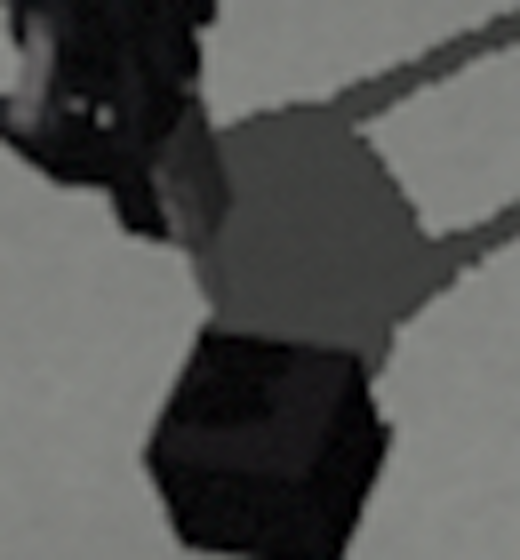

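View pics/top3.png

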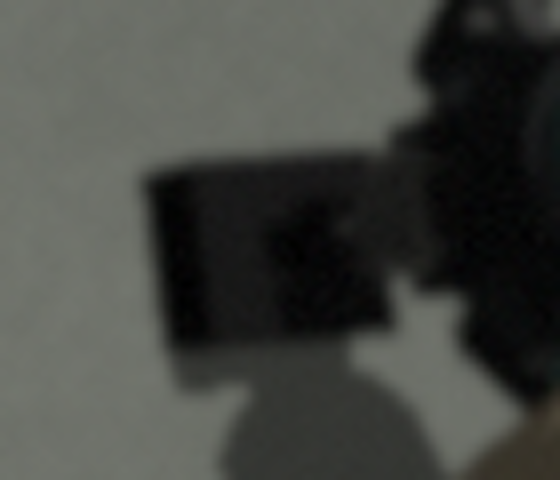

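```bash
python3 -c "
from h import *
plan([.535,-.0732,.165],4.6,8)
"
```

```text
pos [ 0.4591 -0.3143  0.1587] err [0.0759 0.2411 0.0063] rotvec [-0.001 -0.001  0.031] force [ 0.26 -0.19 -0.94] w 0.0247 t 3.73
[0.0289, 0.0128, -0.0008, -0.0, -0.0, 0.004]
[0.0289, 0.0127, -0.0008, -0.0, -0.0, 0.004]
[0.029, 0.0126, -0.0008, -0.0, -0.0, 0.004]
[0.029, 0.0124, -0.0008, -0.0, -0.0, 0.004]
[0.0291, 0.0123, -0.0008, -0.0, -0.0, 0.004]
[0.0291, 0.0122, -0.0008, -0.0, -0.0, 0.004]
[0.0292, 0.0121, -0.0008, -0.0, -0.0, 0.004]
[0.0292, 0.012, -0.0008, -0.0, -0.0, 0.004]
```

Call:
apply_moves:
  moves: [0.01, 0.018, 0.007, -0.002, 0, 0, 0.004, 0.01, 0.028, 0.012, -0.002, 0, 0, 0.004, 0.01, 0.032, 0.014, -0.001, 0, 0, 0.004, 0.01, 0.034, 0.015, -0.001, 0, 0, 0.004, 0.01, 0.034, 0.015, 0, 0, 0, 0.004, 0.01, 0.03, 0.013, 0, 0, 0, 0.004, 0.01, 0.02, 0.009, 0, 0, 0, 0.004, 0.01, 0.01, 0.004, 0, 0, 0, 0.002]

```text
clock: 4.4
position: [0.5247, -0.0936, 0.1555]
ee_rot: [-0.008, 0.682, 0.732, -0.003]
contact_force: [-0.6, -0.0, -1.7]
width: 0.0248
```

```bash
python3 -c "
from h import *
for n in('top','scene'): grab(n,n+'4')
crop(load('scene4'),160,300,100,200,'sc4.png',5.7)
crop(load('top4'),225,355,180,260,'top4.png',6)
plan([.535,-.0732,.165],4.6,2)
"
```

```text
(570, 798, 3)
(480, 780, 3)
pos [ 0.5243 -0.0943  0.1554] err [0.0107 0.0211 0.0096] rotvec [-0.016 -0.008 -0.008] force [-0.23 -0.48 -2.38] w 0.0243 t 4.5
[0.0102, 0.006, -0.0048, -0.008, -0.004, -0.004]
[0.0101, 0.0061, -0.0048, -0.008, -0.004, -0.004]
```

View pics/sc4.png

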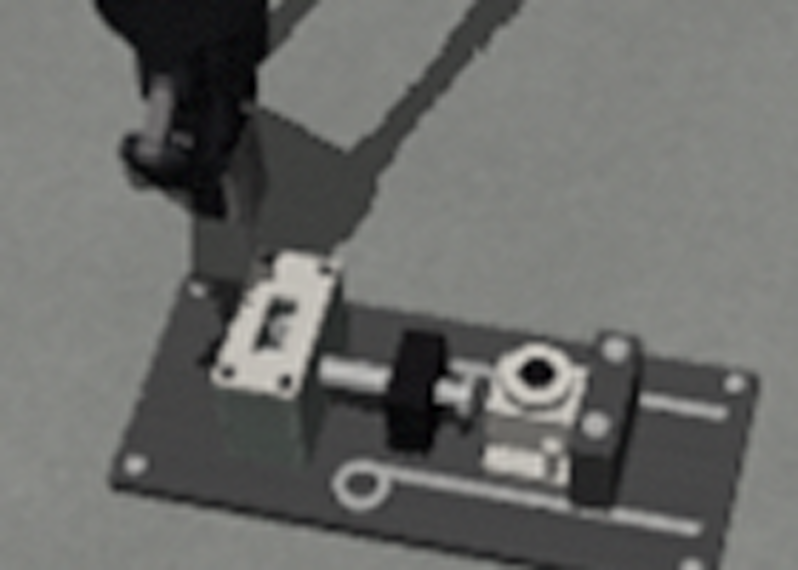

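View pics/top4.png

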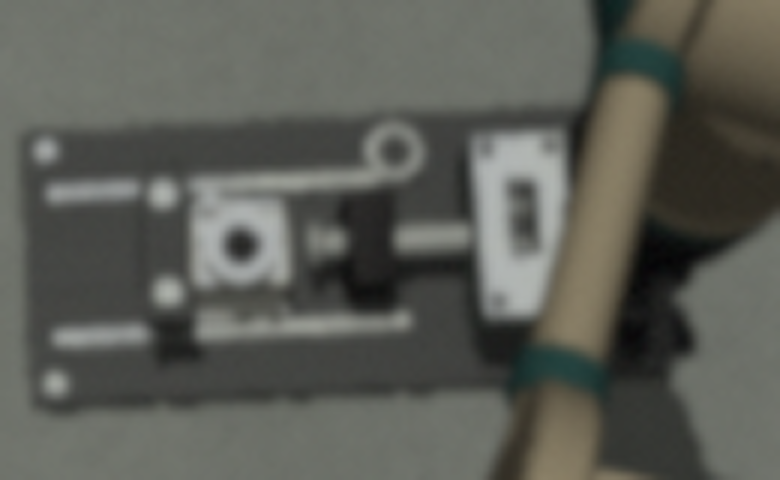

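Call:
apply_moves:
  moves: [0.01, 0.003, 0.002, -0.003, -0.005, -0.002, -0.002, 0.01, 0.005, 0.003, -0.003, -0.005, -0.002, -0.002, 0.01, 0.005, 0.003, -0.002, -0.003, -0.002, -0.002, 0.01, 0.004, 0.002, -0.002, 0, 0, 0, 0.01, 0.003, 0.002, -0.001, 0, 0, 0, 0.01, 0.002, 0, 0, 0, 0, 0, 0.01, 0, 0, 0, 0, 0, 0, 0.01, 0, 0, 0, 0, 0, 0]

```text
clock: 5.17
position: [0.5339, -0.0727, 0.1656]
ee_rot: [-0.002, 0.68, 0.733, -0.002]
contact_force: [-0.0, -0.4, -1.1]
width: 0.0246
```

```bash
python3 -c "
from h import *
for n in('scene',): grab(n,n+'5')
crop(load('scene5'),165,245,100,170,'sc5.png',8)
plan([.535,-.0732,.165],4.6,2)
"
```

```text
(560, 640, 3)
pos [ 0.5339 -0.0727  0.1656] err [ 0.0011 -0.0005 -0.0006] rotvec [-0.005 -0.    -0.005] force [-0.21  0.74 -1.86] w 0.025 t 5.22
[-0.0003, 0.0005, 0.0003, -0.003, -0.0, -0.003]
[-0.0003, 0.0005, 0.0003, -0.003, -0.0, -0.003]
```

View pics/sc5.png

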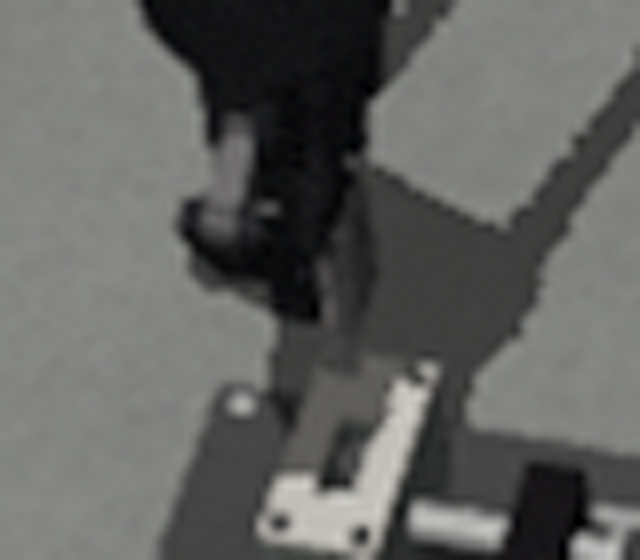

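```bash
python3 -c "
from h import *
d=load('scene5'); u0,v0,s=185,110,12
im=d['image'][v0:v0+45,u0:u0+55,::-1].astype(float)
im=np.clip((im-10)*2.2,0,255).astype(np.uint8)
im=cv2.resize(im,None,fx=s,fy=s,interpolation=cv2.INTER_CUBIC)
p=np.array([.5339,-.0727,.1656]); R=down(np.radians(4.6)); 
def P(x,y,z): # tool-rel: x fixture x, y fixture y, z above tip
    a=np.radians(4.6); return [p[0]+x*np.cos(a)-y*np.sin(a),p[1]+x*np.sin(a)+y*np.cos(a),p[2]+.0187-.0672+z]
for q,c in(((0,0,0),(0,0,255)),((0,0,.038),(0,255,0)),((.013,.013,.038),(255,0,0)),((.013,-.013,.038),(255,0,0)),((-.013,.013,.038),(255,0,0)),((.013,.013,.09),(255,255,0)),((-.013,.013,.09),(255,255,0))):
    u,v=proj(d,P(*q)); print(q,round(u,1),round(v,1)); cv2.circle(im,(int((u-u0+.5)*s),int((v-v0+.5)*s)),4,c,-1)
cv2.imwrite('pics/sc5o.png',im)
"
```

```text
(0, 0, 0) 207.0 145.8
(0, 0, 0.038) 205.4 136.6
(0.013, 0.013, 0.038) 208.9 141.4
(0.013, -0.013, 0.038) 199.0 139.7
(-0.013, 0.013, 0.038) 211.7 133.6
(0.013, 0.013, 0.09) 206.7 128.0
(-0.013, 0.013, 0.09) 209.6 120.0
```

View pics/sc5o.png

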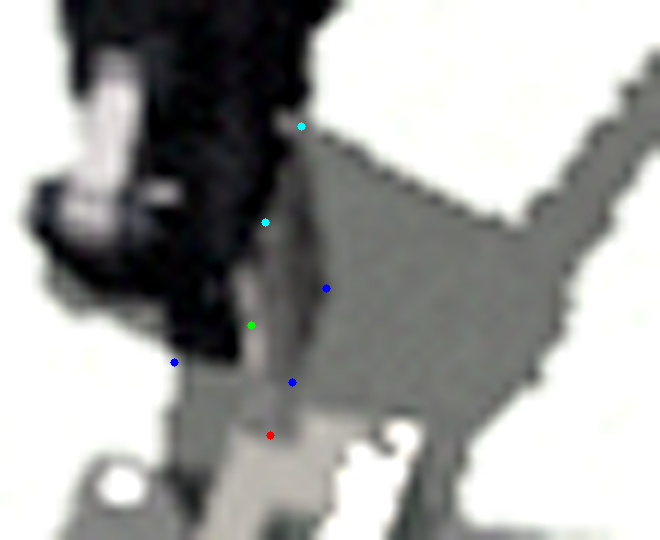

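```bash
cat >> h.py <<'E'
A=np.radians(4.6); EX=np.array([np.cos(A),np.sin(A)]); EY=np.array([-EX[1],EX[0]]); SL=np.array([.5391,-.07285]); OFFY=.002; TIPZ=.0485
def go(x,y,depth,n=4):  # slot-frame tip target, mm, depth below cover mm
    s,p,R=pose(); rel=p[:2]-SL; 
    print('t',round(s['clock'],2),'tip slot x %.1f y %.1f depth %.1f'%(rel@EX*1e3,rel@EY*1e3+OFFY*1e3,(.077-(p[2]-TIPZ))*1e3),'F ex %.1f ey %.1f z %.1f'%(s['contact_force'][:2]@EX,s['contact_force'][:2]@EY,s['contact_force'][2]),'M',s['moment'].round(2),'w',round(s['width'],4))
    P=np.r_[SL+EX*x/1e3+EY*(y/1e3-OFFY),.077-depth/1e3+TIPZ]
    rv=(R.inv()*down(A)).as_rotvec()
    print(' tool delta mm',(R.inv().apply(P-p)*1e3).round(2),'rot',rv.round(3))
E
python3 -c "
from h import *
go(-4,0,-4)"
```

```text
t 5.22 tip slot x -5.2 y 2.5 depth -40.1 F ex -0.2 ey 0.8 z -1.9 M [ 0.05 -0.04 -0.01] w 0.025
 tool delta mm [-2.55  1.41 36.07] rot [-0.005 -0.    -0.005]
```

Call:
apply_moves:
  moves: [0.01, -0.0012, 0.0007, 0.003, -0.003, 0, -0.003, 0.01, -0.0013, 0.0007, 0.006, -0.002, 0, -0.002, 0.01, 0, 0, 0.008, 0, 0, 0, 0.01, 0, 0, 0.008, 0, 0, 0, 0.01, 0, 0, 0.006, 0, 0, 0, 0.01, 0, 0, 0.004, 0, 0, 0, 0.01, 0, 0, 0.002, 0, 0, 0, 0.01, 0, 0, 0, 0, 0, 0]

```text
clock: 5.88
position: [0.5341, -0.0761, 0.123]
ee_rot: [-0.002, 0.678, 0.735, -0.001]
contact_force: [0.2, 0.2, -0.6]
width: 0.0248
```

```bash
python3 -c "
from h import *
go(-4,0,17)
d=grab('scene','scene6');u0,v0,s=180,115,12
im=d['image'][v0:v0+45,u0:u0+55,::-1].astype(float)
im=np.clip((im-10)*2,0,255).astype(np.uint8)
cv2.imwrite('pics/sc6.png',cv2.resize(im,None,fx=s,fy=s,interpolation=cv2.INTER_CUBIC))
go(-4,0,17)
print((np.array(proj(d,np.r_[SL,.077]))-[u0-.5,v0-.5])*s,(np.array(proj(d,[.5353,-.0752+.002,.081]))-[u0-.5,v0-.5])*s)
"
```

```text
t 5.88 tip slot x -5.2 y -0.8 depth 2.5 F ex 0.2 ey 0.1 z -0.6 M [-0.    0.   -0.06] w 0.0248
 tool delta mm [ 0.78  1.26 14.46] rot [-0.003 -0.001 -0.001]
t 5.93 tip slot x -5.2 y -0.8 depth 2.3 F ex -1.0 ey -0.5 z -2.4 M [-0.01 -0.01  0.03] w 0.0248
 tool delta mm [ 0.77  1.21 14.67] rot [-0.003 -0.001 -0.001]
[340.97002764 502.69136613] [343.6441778  478.63207813]
```

View pics/sc6.png

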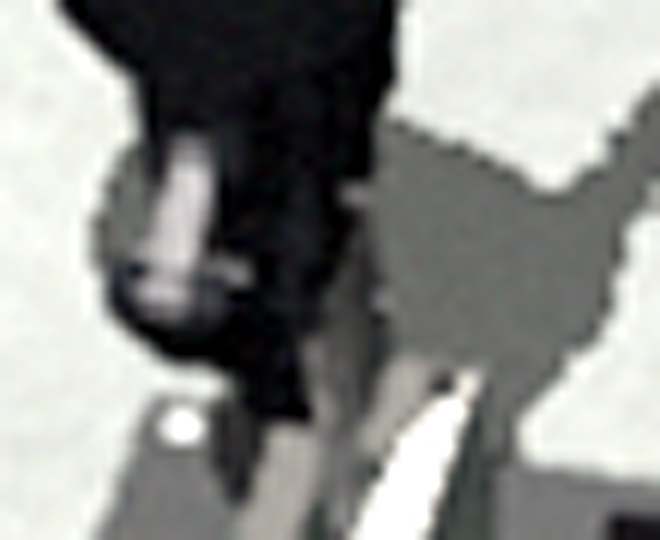

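Call:
apply_moves:
  moves: [0.01, 0.0004, 0.0006, 0.0012, -0.001, 0, 0, 0.01, 0.0004, 0.0006, 0.0012, -0.001, 0, 0, 0.01, 0, 0, 0.0012, 0, 0, 0, 0.01, 0, 0, 0.0012, 0, 0, 0, 0.01, 0, 0, 0.0012, 0, 0, 0, 0.01, 0, 0, 0.0012, 0, 0, 0, 0.01, 0, 0, 0.001, 0, 0, 0, 0.01, 0, 0, 0.001, 0, 0, 0]

```text
clock: 6.6
position: [0.5369, -0.0752, 0.1148]
ee_rot: [0.001, 0.678, 0.735, 0.001]
contact_force: [0.8, -0.1, -1.6]
width: 0.0251
```

```bash
python3 -c "
from h import *
go(-4,0,17)"
```

```text
t 6.6 tip slot x -2.4 y -0.2 depth 10.7 F ex 0.8 ey -0.2 z -1.6 M [ 0.07  0.01 -0.01] w 0.0251
 tool delta mm [ 0.19 -1.64  6.27] rot [ 0.003  0.    -0.   ]
```

Call:
apply_moves:
  moves: [0.01, 0, -0.0008, 0.001, 0.002, 0, 0, 0.01, 0, -0.0008, 0.001, 0.001, 0, 0, 0.01, 0, 0, 0.001, 0, 0, 0, 0.01, 0, 0, 0.001, 0, 0, 0, 0.01, 0, 0, 0.001, 0, 0, 0, 0.01, 0, 0, 0.001, 0, 0, 0, 0.01, 0, 0, 0.0005, 0, 0, 0, 0.01, 0, 0, 0.0003, 0, 0, 0]

```text
clock: 7.27
position: [0.5357, -0.0755, 0.1073]
ee_rot: [0.0, 0.678, 0.735, 0.0]
contact_force: [0.5, -0.3, -0.6]
width: 0.0252
```

```bash
python3 -c "
from h import *
go(10,0,17)"
```

```text
t 7.27 tip slot x -3.6 y -0.3 depth 18.2 F ex 0.5 ey -0.3 z -0.6 M [-0.02 -0.02  0.03] w 0.0252
 tool delta mm [ 0.36 13.61 -1.15] rot [ 0.001  0.    -0.001]
```

Call:
apply_moves:
  moves: [0.01, 0.0003, 0.002, -0.0005, 0, 0, 0, 0.01, 0, 0.002, -0.0005, 0, 0, 0, 0.01, 0, 0.002, 0, 0, 0, 0, 0.01, 0, 0.002, 0, 0, 0, 0, 0.01, 0, 0.002, 0, 0, 0, 0, 0.01, 0, 0.002, 0, 0, 0, 0, 0.01, 0, 0.002, 0, 0, 0, 0, 0.01, 0, 0.001, 0, 0, 0, 0]

```text
clock: 7.93
position: [0.5419, -0.0745, 0.1079]
ee_rot: [-0.007, 0.677, 0.736, -0.008]
contact_force: [-3.1, -1.0, 2.2]
width: 0.0248
```

```bash
python3 -c "
from h import *
go(10,0,17)"
```

```text
t 7.93 tip slot x 2.7 y 0.2 depth 17.6 F ex -3.2 ey -0.8 z 2.2 M [-0.11  0.72 -0.01] w 0.0248
 tool delta mm [-0.18  7.31 -0.73] rot [-0.021  0.     0.002]
```

Call:
apply_moves:
  moves: [0.01, 0, 0.003, 0, -0.01, 0, 0, 0.01, 0, 0.003, 0, -0.01, 0, 0, 0.01, 0, 0.003, 0, -0.005, 0, 0, 0.01, 0, 0.003, 0, -0.005, 0, 0, 0.01, 0, 0.003, 0, -0.005, 0, 0, 0.01, 0, 0.003, 0, -0.005, 0, 0, 0.01, 0, 0.003, 0, -0.005, 0, 0, 0.01, 0, 0.003, 0, -0.005, 0, 0]

```text
clock: 8.6
position: [0.5468, -0.074, 0.1054]
ee_rot: [-0.004, 0.675, 0.737, -0.005]
contact_force: [-6.5, -2.1, 2.8]
width: 0.0252
```

```bash
python3 -c "
from h import *
go(10,0,17)"
```

```text
t 8.6 tip slot x 7.6 y 0.3 depth 20.1 F ex -6.6 ey -1.6 z 2.8 M [-0.37  1.48  0.  ] w 0.0252
 tool delta mm [-0.28  2.33 -3.16] rot [-0.013 -0.     0.008]
```

Call:
apply_moves:
  moves: [0.01, 0, 0.003, -0.001, -0.008, 0, 0, 0.01, 0, 0.003, -0.001, -0.008, 0, 0, 0.01, 0, 0.004, -0.001, -0.005, 0, 0, 0.01, 0, 0.004, -0.0005, -0.005, 0, 0, 0.01, 0, 0.004, -0.0005, -0.005, 0, 0, 0.01, 0, 0.004, -0.0005, -0.005, 0, 0, 0.01, 0, 0.004, -0.0005, -0.005, 0, 0, 0.01, 0, 0.004, -0.0005, -0.005, 0, 0]

```text
clock: 9.27
position: [0.5501, -0.0735, 0.1038]
ee_rot: [-0.009, 0.673, 0.74, -0.009]
contact_force: [-7.8, -2.6, 1.2]
width: 0.025
```

```bash
python3 -c "
from h import *
go(12,0,17)
d=grab('scene','scene7');u0,v0,s=180,115,8
im=d['image'][v0:v0+70,u0:u0+100,::-1].astype(float)
im=np.clip((im-10)*1.7,0,255).astype(np.uint8)
cv2.imwrite('pics/sc7.png',cv2.resize(im,None,fx=s,fy=s,interpolation=cv2.INTER_CUBIC))
"
```

```text
t 9.27 tip slot x 10.9 y 0.5 depth 21.7 F ex -8.0 ey -2.0 z 1.2 M [-0.55  1.67  0.01] w 0.025
 tool delta mm [-0.46  0.93 -4.71] rot [-0.026 -0.001  0.014]
```

View pics/sc7.png

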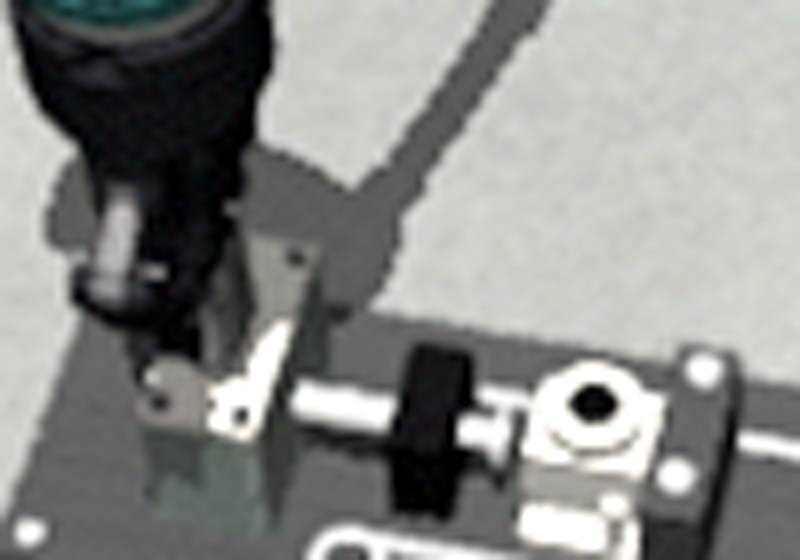

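```bash
cat >> h.py <<'E'
from scipy.ndimage import map_coordinates
def yprof(d,z,xs,y0,y1,step=.0005):
    g=cv2.cvtColor(d['image'],cv2.COLOR_RGB2GRAY).astype(float); s=np.arange(y0,y1,step); acc=0
    for x in xs:
        uv=np.array([proj(d,np.r_[SL+EX*x+EY*y,z]) for y in s]); acc=acc+map_coordinates(g,[uv[:,1],uv[:,0]],order=1)
    return s,acc/len(xs)
E
python3 -c "
from h import *
for n in('scene0','scene5','scene7','top0'):
  d=load(n)
  for xs in((-.016,-.013,-.01),(-.022,-.019)):
    s,p=yprof(d,.064,xs,.03,.16); print(n,xs,' '.join(f'{1000*a:.0f}:{b:.0f}' for a,b in zip(s[::4],p[::4])))
"
```

```text
scene0 (-0.016, -0.013, -0.01) 30:48 32:58 34:66 36:68 38:67 40:68 42:67 44:67 46:68 48:67 50:68 52:70 54:68 56:53 58:34 60:22 62:21 64:21 66:22 68:21 70:22 72:22 74:21 76:17 78:25 80:45 82:60 84:68 86:71 88:70 90:70 92:70 94:71 96:72 98:72 100:70 102:67 104:81 106:115 108:148 110:166 112:180 114:185 116:166 118:115 120:67 122:49 124:43 126:43 128:57 130:80 132:123 134:160 136:181 138:180 140:167 142:160 144:161 146:146 148:109 150:72 152:67 154:67 156:66 158:66
scene0 (-0.022, -0.019) 30:58 32:66 34:68 36:68 38:68 40:68 42:67 44:67 46:68 48:68 50:68 52:68 54:66 56:61 58:52 60:48 62:46 64:45 66:44 68:44 70:46 72:44 74:44 76:48 78:61 80:67 82:70 84:69 86:69 88:69 90:69 92:69 94:68 96:68 98:69 100:69 102:69 104:69 106:71 108:73 110:79 112:95 114:123 116:152 118:170 120:176 122:177 124:176 126:172 128:170 130:173 132:168 134:155 136:124 138:99 140:77 142:69 144:68 146:68 148:66 150:67 152:66 154:70 156:76 158:82
scene5 (-0.016, -0.013, -0.01) 30:50 32:60 34:68 36:70 38:70 40:69 42:69 44:70 46:70 48:70 50:71 52:71 54:68 56:54 58:36 60:23 62:22 64:22 66:22 68:22 70:21 72:21 74:21 76:18 78
[... 1909 characters left out ...]
 100:73 102:88 104:112 106:141 108:155 110:160 112:159 114:160 116:156 118:149 120:136 122:120 124:111 126:107 128:111 130:124 132:138 134:151 136:159 138:158 140:156 142:156 144:156 146:143 148:118 150:91 152:72 154:69 156:70 158:73
top0 (-0.022, -0.019) 30:34 32:35 34:35 36:35 38:35 40:35 42:36 44:37 46:36 48:35 50:33 52:30 54:28 56:28 58:29 60:30 62:31 64:31 66:33 68:34 70:35 72:35 74:32 76:26 78:21 80:22 82:27 84:31 86:34 88:34 90:36 92:40 94:45 96:52 98:59 100:67 102:78 104:99 106:123 108:138 110:142 112:133 114:122 116:118 118:120 120:128 122:135 124:139 126:141 128:139 130:135 132:129 134:122 136:119 138:125 140:134 142:142 144:140 146:127 148:110 150:91 152:94 154:109 156:126 158:137
```

Call:
apply_moves:
  moves: [0.01, 0, -0.0005, -0.003, -0.006, 0, 0.003, 0.01, 0, -0.0005, -0.004, -0.006, 0, 0.003, 0.01, 0, 0, -0.004, -0.006, 0, 0.003, 0.01, 0, 0, -0.004, -0.004, 0, 0.003, 0.01, 0, 0, -0.002, 0, 0, 0, 0.01, 0, -0.002, 0, 0, 0, 0, 0.01, 0, -0.004, 0, 0, 0, 0, 0.01, 0, -0.004, 0, 0, 0, 0]

```text
clock: 9.98
position: [0.5457, -0.0742, 0.1234]
ee_rot: [0.004, 0.678, 0.735, 0.005]
contact_force: [0.3, -0.3, -1.0]
width: 0.0245
```

```bash
python3 -c "
from h import *
go(-12,0,6)
"
```

```text
t 9.98 tip slot x 6.5 y 0.1 depth 2.1 F ex 0.3 ey -0.3 z -1.0 M [0.04 0.02 0.04] w 0.0245
 tool delta mm [ -0.1  -18.52   3.69] rot [ 0.012 -0.001  0.   ]
```

Call:
apply_moves:
  moves: [0.01, 0, -0.003, 0.0005, 0.006, 0, 0, 0.01, 0, -0.0035, 0.0005, 0.004, 0, 0, 0.01, 0, -0.0035, 0.0005, 0, 0, 0, 0.01, 0, -0.003, 0.0005, 0, 0, 0, 0.01, 0, -0.002, 0.0005, 0, 0, 0, 0.01, 0, -0.001, 0.0005, 0, 0, 0, 0.01, 0, 0, 0.001, 0, 0, 0, 0.01, 0, 0, 0.001, 0, 0, 0]

```text
clock: 10.65
position: [0.5259, -0.0754, 0.1174]
ee_rot: [-0.001, 0.678, 0.735, 0.0]
contact_force: [-0.1, -0.0, -1.8]
width: 0.0249
```

```bash
python3 -c "
from h import *
go(-12,0,17)
d=grab('scene','scene8');u0,v0,s=180,115,8
im=d['image'][v0:v0+70,u0:u0+100,::-1].astype(float)
im=np.clip((im-10)*1.7,0,255).astype(np.uint8)
cv2.imwrite('pics/sc8.png',cv2.resize(im,None,fx=s,fy=s,interpolation=cv2.INTER_CUBIC))
"
```

```text
t 10.65 tip slot x -13.4 y 0.5 depth 8.1 F ex -0.1 ey -0.0 z -1.8 M [-0.01 -0.    0.04] w 0.0249
 tool delta mm [-0.53  1.36  8.87] rot [-0.001 -0.001 -0.   ]
```

View pics/sc8.png

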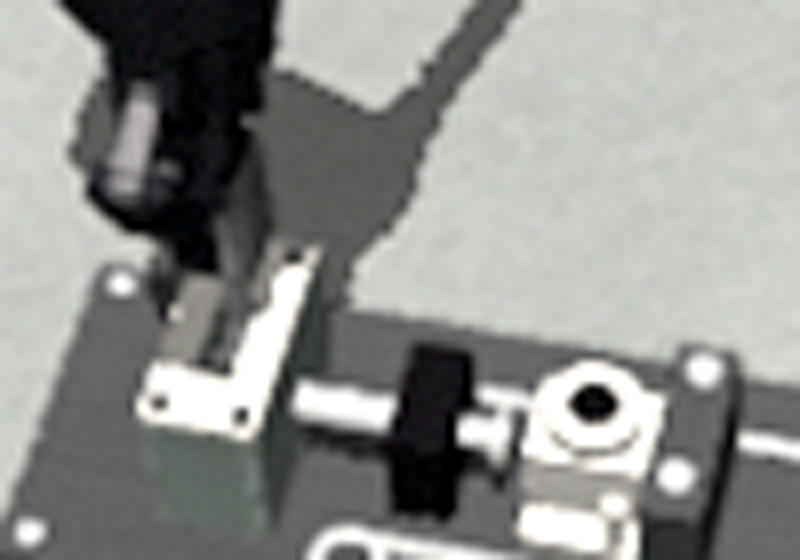

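Call:
apply_moves:
  moves: [0.01, -0.0003, 0.0015, 0.0011, 0, 0, 0, 0.01, -0.0003, 0.0015, 0.0011, 0, 0, 0, 0.01, 0, 0, 0.0012, 0, 0, 0, 0.01, 0, 0, 0.0012, 0, 0, 0, 0.01, 0, 0, 0.0012, 0, 0, 0, 0.01, 0, 0, 0.0012, 0, 0, 0, 0.01, 0, 0, 0.001, 0, 0, 0, 0.01, 0, 0, 0.0005, 0, 0, 0]

```text
clock: 11.37
position: [0.5301, -0.0758, 0.1075]
ee_rot: [-0.001, 0.678, 0.735, 0.0]
contact_force: [-0.3, 0.8, -1.3]
width: 0.0249
```

```bash
python3 -c "
from h import *
go(12,0,17)
"
```

```text
t 11.37 tip slot x -9.2 y -0.2 depth 18.0 F ex -0.2 ey 0.9 z -1.3 M [-0.03 -0.01 -0.01] w 0.0249
 tool delta mm [ 0.22 21.22 -0.98] rot [-0.001 -0.002  0.   ]
```

Call:
apply_moves:
  moves: [0.01, 0, 0.003, -0.0005, 0, 0, 0, 0.01, 0, 0.003, -0.0008, -0.003, 0, 0, 0.01, 0, 0.004, -0.0008, -0.005, 0, 0, 0.01, 0, 0.004, -0.0008, -0.006, 0, 0, 0.01, 0, 0.0045, -0.001, -0.008, 0, 0, 0.01, 0, 0.0045, -0.001, -0.008, 0, 0, 0.01, 0, 0.0045, -0.001, -0.008, 0, 0, 0.01, 0, 0.0045, -0.001, -0.008, 0, 0]

```text
clock: 12.03
position: [0.5361, -0.075, 0.1082]
ee_rot: [-0.006, 0.675, 0.738, -0.005]
contact_force: [-8.9, -3.3, 0.0]
width: 0.0248
```

```bash
python3 -c "
from h import *
go(12,0,17)
"
```

```text
t 12.03 tip slot x -3.2 y 0.1 depth 17.3 F ex -9.1 ey -2.6 z 0.0 M [-0.57  1.6   0.04] w 0.0248
 tool delta mm [-0.2  15.2  -0.54] rot [-0.016 -0.003  0.008]
```

Call:
apply_moves:
  moves: [0.01, 0, 0.006, -0.0005, -0.01, 0, 0.002, 0.01, 0, 0.006, -0.0008, -0.01, 0, 0.002, 0.01, 0, 0.006, -0.0008, -0.008, 0, 0, 0.01, 0, 0.006, -0.0008, -0.008, 0, 0, 0.01, 0, 0.006, -0.001, -0.008, 0, 0, 0.01, 0, 0.006, -0.001, -0.008, 0, 0, 0.01, 0, 0.006, -0.001, -0.008, 0, 0, 0.01, 0, 0.006, -0.001, -0.008, 0, 0]

```text
clock: 12.7
position: [0.5447, -0.0743, 0.1066]
ee_rot: [-0.014, 0.673, 0.74, -0.012]
contact_force: [-9.1, -2.2, -0.1]
width: 0.025
```

```bash
python3 -c "
from h import *
go(12,0,17)
"
```

```text
t 12.7 tip slot x 5.5 y 0.1 depth 18.9 F ex -9.3 ey -1.5 z -0.1 M [-0.62  1.85  0.03] w 0.025
 tool delta mm [-0.21  6.42 -2.15] rot [-0.037 -0.004  0.015]
```

Call:
apply_moves:
  moves: [0.01, 0, 0.006, -0.0015, -0.015, 0, 0.004, 0.01, 0, 0.006, -0.0015, -0.015, 0, 0.004, 0.01, 0, 0.006, -0.0015, -0.015, 0, 0, 0.01, 0, 0.006, -0.0015, -0.015, 0, 0, 0.01, 0, 0.006, -0.0015, -0.012, 0, 0, 0.01, 0, 0.006, -0.0015, -0.012, 0, 0, 0.01, 0, 0.006, -0.0015, -0.012, 0, 0, 0.01, 0, 0.006, -0.0015, -0.012, 0, 0]

```text
clock: 13.37
position: [0.5501, -0.072, 0.1068]
ee_rot: [-0.012, 0.672, 0.74, -0.006]
contact_force: [-7.0, -0.6, 0.4]
width: 0.0249
```

```bash
cat >> h.py <<'E'
def cross(s,p,lev,i0,i1,rise):
    m=(s>=i0)&(s<=i1); s=s[m]; p=p[m]
    for a in range(len(p)-1):
        if (rise and p[a]<lev<=p[a+1]) or (not rise and p[a]>=lev>p[a+1]): return 1e3*(s[a]+(p[a]-lev)/(p[a]-p[a+1])*.0005)
def jaw(tag):
    d=grab('scene',tag); r(d); return d
def r(d):
    s,p=yprof(d,.064,(-.016,-.013,-.01),.03,.165)
    j=cross(s,p,45,.05,.09,False); c=cross(s,p,115,.1,.13,True); c2=cross(s,p,115,.14,.16,False)
    print('jaw -y edge %.1f casting edges %s %s diff %.1f'%(j,c and round(c,1),c2 and round(c2,1),c-j))
E
python3 -c "
from h import *
go(12,0,17)
r(load('scene0'));r(load('scene8'));jaw('scene9')
"
```

```text
t 13.37 tip slot x 11.0 y 1.9 depth 18.7 F ex -7.0 ey -0.1 z 0.4 M [-0.39  1.71 -0.03] w 0.0249
 tool delta mm [-1.95  0.9  -1.72] rot [-0.026 -0.009  0.017]
jaw -y edge 56.9 casting edges 106.0 147.7 diff 49.1
jaw -y edge 59.4 casting edges 105.8 147.9 diff 46.4
jaw -y edge 62.7 casting edges 105.8 147.9 diff 43.0
```

Call:
apply_moves:
  moves: [0.01, -0.001, 0.006, -0.0015, -0.015, 0.004, 0.006, 0.01, -0.001, 0.006, -0.0015, -0.012, 0.003, 0.006, 0.01, -0.0005, 0.006, -0.001, -0.01, 0, 0.004, 0.01, 0, 0, -0.003, 0, 0, 0, 0.01, 0, -0.0005, -0.004, 0, 0, 0, 0.01, 0, -0.0005, -0.004, 0, 0, 0, 0.01, 0, 0, -0.004, 0, 0, 0, 0.01, 0, 0, 0, 0, 0, 0]

```text
clock: 14.08
position: [0.5554, -0.0723, 0.124]
ee_rot: [-0.014, 0.677, 0.736, 0.001]
contact_force: [-2.1, -0.4, -2.3]
width: 0.0247
```

```bash
python3 -c "
from h import *
go(-12,0,7)
jaw('scene10')
"
```

```text
t 14.08 tip slot x 16.3 y 1.2 depth 1.5 F ex -2.2 ey -0.2 z -2.3 M [-0.15  0.51 -0.03] w 0.0247
 tool delta mm [ -1.29 -28.18   5.94] rot [-0.017 -0.021  0.002]
jaw -y edge 62.9 casting edges 105.8 147.9 diff 42.9
```

Call:
apply_moves:
  moves: [0.01, -0.0006, -0.004, 0.0005, -0.008, -0.01, 0, 0.01, -0.0006, -0.005, 0.0005, -0.008, -0.01, 0, 0.01, 0, -0.005, 0.0005, 0, 0, 0, 0.01, 0, -0.005, 0.0005, 0, 0, 0, 0.01, 0, -0.003, 0.0005, 0, 0, 0, 0.01, 0, -0.002, 0.0005, 0, 0, 0, 0.01, 0, -0.0005, 0.001, 0, 0, 0, 0.01, 0, 0, 0.001, 0, 0, 0]

```text
clock: 14.8
position: [0.5306, -0.0757, 0.1195]
ee_rot: [0.003, 0.678, 0.735, 0.002]
contact_force: [0.0, -0.5, -1.0]
width: 0.0249
```

```bash
python3 -c "
from h import *
go(-10,0,17)
"
```

```text
t 14.8 tip slot x -8.7 y -0.1 depth 6.0 F ex -0.0 ey -0.5 z -1.0 M [ 0.01 -0.01 -0.03] w 0.0249
 tool delta mm [ 0.13 -1.38 10.97] rot [0.007 0.002 0.002]
```

Call:
apply_moves:
  moves: [0.01, 0, -0.001, 0.0011, 0.004, 0, 0, 0.01, 0, -0.0005, 0.0012, 0.003, 0, 0, 0.01, 0, 0, 0.0013, 0, 0, 0, 0.01, 0, 0, 0.0013, 0, 0, 0, 0.01, 0, 0, 0.0013, 0, 0, 0, 0.01, 0, 0, 0.0013, 0, 0, 0, 0.01, 0, 0, 0.0012, 0, 0, 0, 0.01, 0, 0, 0.001, 0, 0, 0]

```text
clock: 15.47
position: [0.5303, -0.0761, 0.1083]
ee_rot: [0.001, 0.678, 0.735, -0.001]
contact_force: [0.0, 0.2, -1.0]
width: 0.025
```

```bash
python3 -c "
from h import *
go(12,0,17)
"
```

```text
t 15.47 tip slot x -9.1 y -0.5 depth 17.2 F ex 0.0 ey 0.2 z -1.0 M [-0.02  0.05 -0.01] w 0.025
 tool delta mm [ 0.47 21.06 -0.22] rot [0.    0.002 0.002]
```

Call:
apply_moves:
  moves: [0.01, 0.0003, 0.003, -0.0005, 0, 0, 0, 0.01, 0.0002, 0.005, -0.0008, -0.004, 0, 0, 0.01, 0, 0.006, -0.0008, -0.008, 0, 0, 0.01, 0, 0.006, -0.0008, -0.008, 0, 0.002, 0.01, 0, 0.006, -0.001, -0.01, 0, 0.002, 0.01, 0, 0.006, -0.001, -0.01, 0, 0.002, 0.01, 0, 0.006, -0.0012, -0.012, 0, 0.002, 0.01, 0, 0.006, -0.0012, -0.012, 0, 0.002]

```text
clock: 16.13
position: [0.542, -0.0743, 0.1075]
ee_rot: [-0.004, 0.678, 0.735, -0.005]
contact_force: [-8.9, -2.6, -1.7]
width: 0.0246
```

```bash
python3 -c "
from h import *
go(12,0,17)
"
```

```text
t 16.13 tip slot x 2.7 y 0.3 depth 18.0 F ex -9.1 ey -1.9 z -1.7 M [-0.65  1.81  0.  ] w 0.0246
 tool delta mm [-0.34  9.24 -1.08] rot [-0.012  0.001  0.001]
```

Call:
apply_moves:
  moves: [0.01, 0, 0.006, -0.0012, -0.014, 0, 0.002, 0.01, 0, 0.006, -0.0012, -0.012, 0, 0.002, 0.01, 0, 0.006, -0.0012, -0.012, 0, 0.002, 0.01, 0, 0.006, -0.0012, -0.012, 0, 0.002, 0.01, -0.0003, 0.006, -0.0012, -0.012, 0, 0.002, 0.01, -0.0003, 0.006, -0.0012, -0.012, 0, 0.002, 0.01, -0.0003, 0.006, -0.0012, -0.012, 0, 0.002, 0.01, -0.0003, 0.006, -0.0012, -0.012, 0, 0.002]

```text
clock: 16.8
position: [0.5465, -0.0741, 0.1054]
ee_rot: [-0.005, 0.679, 0.734, -0.004]
contact_force: [-8.7, -3.4, 0.9]
width: 0.0251
```

```bash
python3 -c "
from h import *
go(14,0,17)
jaw('scene11')
"
```

```text
t 16.8 tip slot x 7.3 y 0.1 depth 20.1 F ex -9.0 ey -2.7 z 0.9 M [-0.47  1.9   0.07] w 0.0251
 tool delta mm [-0.1   6.67 -3.21] rot [-0.014 -0.002 -0.003]
jaw -y edge 66.4 casting edges 105.8 147.9 diff 39.4
```

Call:
apply_moves:
  moves: [0.01, 0, 0.006, -0.002, -0.014, 0, 0, 0.01, 0, 0.006, -0.002, -0.014, 0, 0, 0.01, 0, 0.006, -0.002, -0.012, 0, 0, 0.01, 0, 0.006, -0.0018, -0.012, 0, 0, 0.01, 0, 0.006, -0.0018, -0.012, 0, 0, 0.01, 0, 0.006, -0.0015, -0.012, 0, 0, 0.01, 0, 0.006, -0.0015, -0.012, 0, 0, 0.01, 0, 0.006, -0.0015, -0.012, 0, 0]

```text
clock: 17.52
position: [0.5548, -0.0709, 0.1088]
ee_rot: [-0.005, 0.676, 0.737, 0.001]
contact_force: [-13.6, -6.3, 0.6]
width: 0.0249
```

```bash
python3 -c "
from h import *
go(14,0,17)
jaw('scene12')
"
```

```text
t 17.52 tip slot x 15.8 y 2.7 depth 16.7 F ex -14.1 ey -5.2 z 0.6 M [-0.91  2.75  0.02] w 0.0249
 tool delta mm [-2.72 -1.83  0.29] rot [-0.004 -0.009  0.006]
jaw -y edge 66.9 casting edges 105.8 147.9 diff 38.8
```

Call:
apply_moves:
  moves: [0.01, -0.0008, -0.001, -0.003, 0, -0.003, 0.002, 0.01, -0.0008, -0.001, -0.004, 0, -0.003, 0.002, 0.01, 0, -0.0005, -0.004, 0, 0, 0, 0.01, 0, 0, -0.003, 0, 0, 0, 0.01, 0, 0, -0.001, 0, 0, 0, 0.01, 0, -0.003, 0, 0, 0, 0, 0.01, 0, -0.005, 0, 0, 0, 0, 0.01, 0, -0.005, 0, 0, 0, 0]

```text
clock: 18.23
position: [0.5443, -0.074, 0.1268]
ee_rot: [0.001, 0.677, 0.736, 0.002]
contact_force: [0.2, -0.2, -1.6]
width: 0.0244
```

```bash
python3 -c "
from h import *
go(-10,0,7)
jaw('scene13')
"
```

```text
t 18.23 tip slot x 5.1 y 0.4 depth -1.3 F ex 0.2 ey -0.2 z -1.6 M [-0.05  0.01 -0.05] w 0.0244
 tool delta mm [ -0.37 -15.11   8.2 ] rot [ 0.005 -0.001  0.002]
jaw -y edge 67.0 casting edges 105.8 147.9 diff 38.8
```

Call:
apply_moves:
  moves: [0.01, 0, -0.003, 0.0008, 0.003, 0, 0, 0.01, 0, -0.004, 0.001, 0.002, 0, 0, 0.01, 0, -0.004, 0.001, 0, 0, 0, 0.01, 0, -0.003, 0.001, 0, 0, 0, 0.01, 0, -0.001, 0.0012, 0, 0, 0, 0.01, 0, 0, 0.0012, 0, 0, 0, 0.01, 0, 0, 0.0012, 0, 0, 0, 0.01, 0, 0, 0.0012, 0, 0, 0]

```text
clock: 18.95
position: [0.5256, -0.0753, 0.1174]
ee_rot: [-0.001, 0.678, 0.735, 0.0]
contact_force: [-0.2, 0.3, -2.0]
width: 0.0247
```

```bash
python3 -c "
from h import *
go(-10,0,17)
"
```

```text
t 18.95 tip slot x -13.7 y 0.6 depth 8.1 F ex -0.2 ey 0.4 z -2.0 M [-0.01 -0.04 -0.06] w 0.0247
 tool delta mm [-0.61  3.71  8.89] rot [-0.001 -0.001  0.001]
```

Call:
apply_moves:
  moves: [0.01, -0.0003, 0.0015, 0.0005, 0, 0, 0, 0.01, -0.0003, 0.0015, 0.001, 0, 0, 0, 0.01, 0, 0.0007, 0.0012, 0, 0, 0, 0.01, 0, 0, 0.0012, 0, 0, 0, 0.01, 0, 0, 0.0012, 0, 0, 0, 0.01, 0, 0, 0.0012, 0, 0, 0, 0.01, 0, 0, 0.001, 0, 0, 0, 0.01, 0, 0, 0.0008, 0, 0, 0]

```text
clock: 19.62
position: [0.5301, -0.0757, 0.1078]
ee_rot: [-0.001, 0.678, 0.735, -0.0]
contact_force: [-0.4, 0.6, -1.7]
width: 0.0247
```

```bash
python3 -c "
from h import *
go(12,0,17)
"
```

```text
t 19.62 tip slot x -9.2 y -0.1 depth 17.7 F ex -0.3 ey 0.6 z -1.7 M [-0.01  0.    0.  ] w 0.0247
 tool delta mm [ 0.04 21.2  -0.73] rot [-0.002 -0.002  0.001]
```

Call:
apply_moves:
  moves: [0.01, 0, 0.003, -0.0008, 0, 0, 0, 0.01, 0, 0.005, -0.001, -0.004, 0, 0, 0.01, 0, 0.006, -0.001, -0.008, 0, 0, 0.01, 0, 0.006, -0.001, -0.008, 0, 0.002, 0.01, 0, 0.006, -0.0012, -0.01, 0, 0.002, 0.01, 0, 0.006, -0.0012, -0.01, 0, 0.002, 0.01, 0, 0.006, -0.0014, -0.012, 0, 0.002, 0.01, 0, 0.006, -0.0014, -0.012, 0, 0.002]

```text
clock: 20.28
position: [0.5382, -0.0746, 0.1083]
ee_rot: [-0.008, 0.678, 0.735, -0.007]
contact_force: [-8.7, -2.9, 0.1]
width: 0.0248
```

```bash
python3 -c "
from h import *
go(12,0,17);jaw('scene14')
"
```

```text
t 20.28 tip slot x -1.0 y 0.3 depth 17.2 F ex -8.9 ey -2.2 z 0.1 M [-0.64  1.89  0.07] w 0.0248
 tool delta mm [-0.37 13.02 -0.47] rot [-0.021 -0.003  0.002]
jaw -y edge 68.0 casting edges 105.9 148.0 diff 38.0
```

Call:
apply_moves:
  moves: [0.01, 0, 0.006, -0.0014, -0.014, 0, 0, 0.01, 0, 0.006, -0.0014, -0.014, 0, 0, 0.01, 0, 0.006, -0.0014, -0.012, 0, 0, 0.01, 0, 0.006, -0.0014, -0.012, 0, 0, 0.01, -0.0003, 0.006, -0.0014, -0.012, 0, 0, 0.01, -0.0003, 0.006, -0.0014, -0.012, 0, 0, 0.01, -0.0003, 0.006, -0.0014, -0.012, 0, 0, 0.01, -0.0003, 0.006, -0.0014, -0.012, 0, 0]

```text
clock: 21.0
position: [0.5402, -0.0746, 0.108]
ee_rot: [-0.011, 0.673, 0.739, -0.007]
contact_force: [-9.9, -2.9, 1.1]
width: 0.0251
```

```bash
python3 -c "
from h import *
go(14,0,17);jaw('scene15')
"
```

```text
t 21.0 tip slot x 0.9 y 0.1 depth 17.5 F ex -10.1 ey -2.1 z 1.1 M [-0.58  1.92  0.03] w 0.0251
 tool delta mm [-0.32 13.05 -0.83] rot [-0.026 -0.007  0.014]
jaw -y edge 68.3 casting edges 105.9 148.1 diff 37.6
```

Call:
apply_moves:
  moves: [0.01, 0, 0.009, -0.0016, -0.016, 0.002, 0.004, 0.01, 0, 0.009, -0.0016, -0.016, 0.002, 0.004, 0.01, 0, 0.009, -0.0016, -0.014, 0, 0, 0.01, 0, 0.009, -0.0016, -0.014, 0, 0, 0.01, -0.0003, 0.009, -0.0016, -0.014, 0, 0, 0.01, -0.0003, 0.009, -0.0016, -0.014, 0, 0, 0.01, -0.0003, 0.009, -0.0016, -0.014, 0, 0, 0.01, -0.0003, 0.009, -0.0016, -0.014, 0, 0]

```text
clock: 21.72
position: [0.5544, -0.072, 0.1048]
ee_rot: [-0.021, 0.671, 0.741, -0.009]
contact_force: [-10.8, -2.3, 1.9]
width: 0.0251
```

```bash
python3 -c "
from h import *
go(14,0,17);jaw('scene16')
"
```

```text
t 21.72 tip slot x 15.4 y 1.6 depth 20.7 F ex -11.0 ey -1.4 z 1.9 M [-0.37  2.17  0.04] w 0.0251
 tool delta mm [-1.5  -1.54 -3.62] rot [-0.042 -0.019  0.018]
jaw -y edge 71.2 casting edges 105.9 148.1 diff 34.7
```

```bash
python3 -c "
from h import *
ims=[]
for n in('scene0','scene13','scene16'):
  d=load(n);u0,v0,s=225,150,10
  im=d['image'][v0:v0+26,u0:u0+50,::-1].astype(float)
  im=np.clip((im-10)*1.5,0,255).astype(np.uint8)
  ims.append(cv2.resize(im,None,fx=8,fy=7.6,interpolation=cv2.INTER_CUBIC))
cv2.imwrite('pics/cmp.png',np.vstack(ims))
for n in('scene0','scene13','scene16'):
  d=load(n)
  s,p=yprof(d,.052,(-.006,-.003,0),.07,.12); print(n,' '.join(f'{1000*a:.0f}:{b:.0f}' for a,b in zip(s[::3],p[::3])))
"
```

```text
scene0 70:22 72:21 73:18 75:18 76:25 78:45 79:76 81:94 82:103 84:106 85:108 87:112 88:123 90:139 91:149 93:144 94:121 96:90 97:70 99:64 100:68 102:82 103:121 105:153 106:167 108:174 109:161 111:155 112:152 114:153 115:163 117:167 118:171 120:169
scene13 70:21 72:22 73:23 75:23 76:22 78:23 79:23 81:24 82:23 84:18 85:16 87:39 88:66 90:80 91:98 93:106 94:116 96:127 97:138 99:150 100:154 102:156 103:165 105:170 106:173 108:178 109:166 111:159 112:157 114:158 115:168 117:172 118:177 120:175
scene16 70:46 72:25 73:22 75:22 76:22 78:22 79:23 81:24 82:24 84:22 85:22 87:22 88:19 90:22 91:33 93:59 94:86 96:110 97:132 99:145 100:150 102:151 103:158 105:168 106:180 108:186 109:172 111:161 112:154 114:156 115:168 117:172 118:177 120:177
```

View pics/cmp.png

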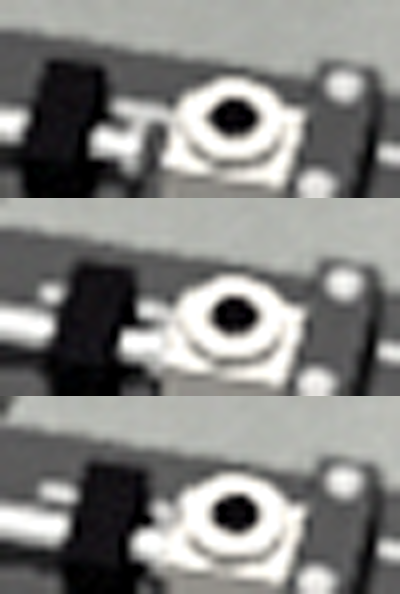

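Call:
apply_moves:
  moves: [0.01, -0.0005, -0.0005, -0.003, -0.01, -0.005, 0.004, 0.01, -0.0005, -0.0005, -0.004, -0.01, -0.005, 0.004, 0.01, 0, -0.0005, -0.004, -0.01, -0.004, 0.004, 0.01, 0, 0, -0.004, -0.008, -0.004, 0.004, 0.01, 0, 0, -0.005, 0, 0, 0, 0.01, 0, -0.002, -0.007, 0, 0, 0, 0.01, 0, -0.002, -0.01, 0, 0, 0, 0.01, 0, 0, -0.01, 0, 0, 0]

```text
clock: 22.43
position: [0.5509, -0.0731, 0.1553]
ee_rot: [0.001, 0.678, 0.735, 0.001]
contact_force: [-0.3, 0.2, -1.0]
width: 0.0248
```

```bash
python3 -c "
from h import *
go(0,0,-30)
d=jaw('scene17');u0,v0,s=180,105,8
im=d['image'][v0:v0+70,u0:u0+100,::-1].astype(float)
im=np.clip((im-10)*1.7,0,255).astype(np.uint8)
cv2.imwrite('pics/sc17.png',cv2.resize(im,None,fx=s,fy=s,interpolation=cv2.INTER_CUBIC))
p=pose()[1]; print((np.array(proj(d,[p[0]-.002*np.sin(A),p[1]+.002,p[2]-.0485]))-[u0-.5,v0-.5])*8)
"
```

```text
t 22.43 tip slot x 11.7 y 0.8 depth -29.8 F ex -0.2 ey 0.2 z -1.0 M [ 0.03 -0.03  0.01] w 0.0248
 tool delta mm [ -0.8  -11.71  -0.19] rot [0.002 0.    0.   ]
jaw -y edge 71.5 casting edges 105.9 148.0 diff 34.4
[206.10236504 389.08291437]
```

View pics/sc17.png

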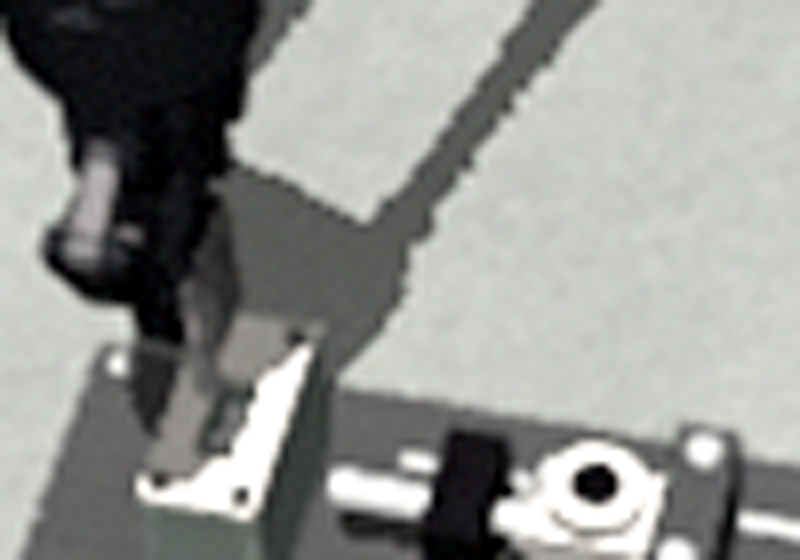

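```bash
python3 -c "
from h import *
plan([.461,-.3165,.157],6.4,8)
"
```

```text
pos [ 0.5526 -0.0735  0.1578] err [-0.0916 -0.243  -0.0008] rotvec [ 0.007  0.002 -0.031] force [0.16 0.4  0.12] w 0.0248 t 22.48
[-0.0294, -0.0139, 0.0, 0.001, 0.0, -0.004]
[-0.0293, -0.014, 0.0001, 0.001, 0.0, -0.004]
[-0.0292, -0.0141, 0.0001, 0.001, 0.0, -0.004]
[-0.0292, -0.0142, 0.0001, 0.001, 0.0, -0.004]
[-0.0291, -0.0143, 0.0001, 0.001, 0.0, -0.004]
[-0.0291, -0.0144, 0.0001, 0.001, 0.0, -0.004]
[-0.029, -0.0145, 0.0001, 0.001, 0.0, -0.004]
[-0.029, -0.0147, 0.0001, 0.001, 0.0, -0.004]
```

Call:
apply_moves:
  moves: [0.01, -0.018, -0.008, -0.002, 0.003, 0, -0.004, 0.01, -0.03, -0.014, -0.001, 0, 0, -0.004, 0.01, -0.034, -0.016, -0.001, 0, 0, -0.004, 0.01, -0.036, -0.017, 0, 0, 0, -0.004, 0.01, -0.036, -0.017, 0, 0, 0, -0.004, 0.01, -0.032, -0.015, 0, 0, 0, -0.004, 0.01, -0.022, -0.011, 0, 0, 0, -0.004, 0.01, -0.01, -0.006, 0, 0, 0, -0.003]

```text
clock: 23.15
position: [0.4741, -0.3089, 0.1698]
ee_rot: [0.011, 0.663, 0.749, 0.004]
contact_force: [0.3, 0.5, -1.2]
width: 0.0247
```

```bash
python3 -c "
from h import *
plan([.461,-.3165,.125],6.4,4)
"
```

```text
pos [ 0.4741 -0.3089  0.1698] err [-0.0131 -0.0076 -0.0448] rotvec [0.021 0.01  0.011] force [ 0.3   0.45 -1.18] w 0.0247 t 23.15
[-0.0014, -0.0037, 0.0111, 0.005, 0.003, 0.003]
[-0.0014, -0.0036, 0.0112, 0.005, 0.003, 0.003]
[-0.0014, -0.0036, 0.0112, 0.005, 0.003, 0.003]
[-0.0015, -0.0035, 0.0112, 0.005, 0.003, 0.003]
```

Call:
apply_moves:
  moves: [0.01, -0.002, -0.005, 0.006, 0.008, 0.004, 0.004, 0.01, -0.002, -0.005, 0.009, 0.006, 0.003, 0.004, 0.01, -0.001, -0.003, 0.01, 0.004, 0.003, 0.003, 0.01, 0, -0.001, 0.01, 0, 0, 0, 0.01, 0, 0, 0.008, 0, 0, 0, 0.01, 0, 0, 0.004, 0, 0, 0, 0.01, 0, 0, 0.001, 0, 0, 0, 0.01, 0, 0, 0, 0, 0, 0]

```text
clock: 23.82
position: [0.4602, -0.3147, 0.1165]
ee_rot: [-0.001, 0.668, 0.745, 0.001]
contact_force: [0.6, 0.6, -1.2]
width: 0.025
```

```bash
python3 -c "
from h import *
d=grab('scene','scene18');grab('top','top18')
plan([.461,-.3165,.100],6.4,4)
u0,v0,s=120,85,10
im=d['image'][v0:v0+58,u0:u0+50,::-1].astype(float)
im=np.clip((im-5)*2.5,0,255).astype(np.uint8)
im=cv2.resize(im,None,fx=s,fy=s,interpolation=cv2.INTER_CUBIC)
p=pose()[1]
for q,c in(([p[0],p[1]+.002,p[2]-.0485],(0,0,255)),([.460,-.3144,.055],(0,255,0))):
  u,v=proj(d,q); cv2.circle(im,(int((u-u0+.5)*s),int((v-v0+.5)*s)),4,c,-1)
a=np.radians(6.4);ex=np.array([np.cos(a),np.sin(a)]);ey=np.array([-ex[1],ex[0]])
for i in(-1,1):
  for j in(-1,1):
    u,v=proj(d,np.r_[np.array([.460,-.3144])+.031*(i*ex+j*ey),.055]); cv2.circle(im,(int((u-u0+.5)*s),int((v-v0+.5)*s)),3,(255,0,0),-1)
cv2.imwrite('pics/sc18.png',im)
"
```

```text
pos [ 0.4605 -0.3151  0.1171] err [ 0.0005 -0.0014 -0.0171] rotvec [ 0.002 -0.002 -0.003] force [ 0.28 -0.68 -1.27] w 0.0248 t 23.92
[-0.0004, 0.0001, 0.0043, 0.0, -0.0, -0.001]
[-0.0004, 0.0001, 0.0043, 0.0, -0.0, -0.001]
[-0.0004, 0.0001, 0.0043, 0.0, -0.0, -0.001]
[-0.0004, 0.0001, 0.0043, 0.0, -0.0, -0.001]
```

View pics/sc18.png

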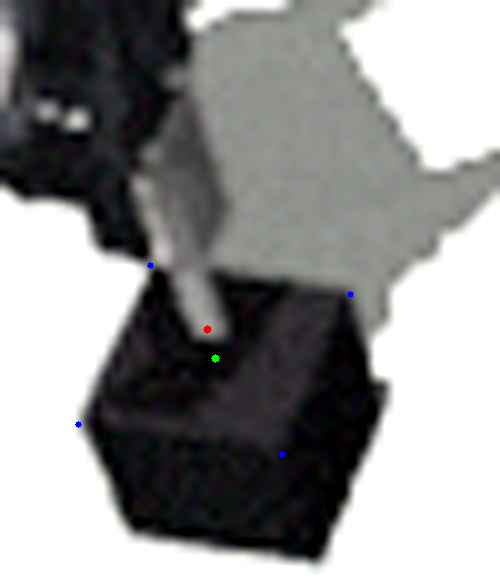

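Call:
apply_moves:
  moves: [0.01, -0.0008, 0, 0.002, 0, 0, 0, 0.01, -0.0008, 0, 0.002, 0, 0, 0, 0.01, 0, 0, 0.003, 0, 0, 0, 0.01, 0, 0, 0.003, 0, 0, 0, 0.01, 0, 0, 0.003, 0, 0, 0, 0.01, 0, 0, 0.003, 0, 0, 0, 0.01, 0, 0, 0.003, 0, 0, 0, 0.01, 0, 0, 0.002, 0, 0, 0]

```text
clock: 24.58
position: [0.462, -0.3186, 0.0991]
ee_rot: [0.003, 0.667, 0.745, 0.0]
contact_force: [-2.3, -0.3, -2.0]
width: 0.0248
```

```bash
python3 -c "
from h import *
plan([.461,-.3167,.0655],6.4,4)"
```

```text
pos [ 0.462  -0.3186  0.0991] err [-0.001   0.0019 -0.0336] rotvec [ 0.005  0.004 -0.001] force [-2.26 -0.31 -2.03] w 0.0248 t 24.58
[0.0005, -0.0002, 0.0084, 0.001, 0.001, -0.0]
[0.0005, -0.0002, 0.0084, 0.001, 0.001, -0.0]
[0.0005, -0.0002, 0.0084, 0.001, 0.001, -0.0]
[0.0005, -0.0002, 0.0084, 0.001, 0.001, -0.0]
```

Call:
apply_moves:
  moves: [0.01, 0.001, -0.0006, 0.001, 0.003, 0.002, 0, 0.01, 0.0008, -0.0005, 0.002, 0.002, 0.002, 0, 0.01, 0, 0, 0.003, 0, 0, 0, 0.01, 0, 0, 0.004, 0, 0, 0, 0.01, 0, 0, 0.004, 0, 0, 0, 0.01, 0, 0, 0.004, 0, 0, 0, 0.01, 0, 0, 0.004, 0, 0, 0, 0.01, 0, 0, 0.003, 0, 0, 0]

```text
clock: 25.25
position: [0.461, -0.3167, 0.0705]
ee_rot: [-0.0, 0.667, 0.745, 0.0]
contact_force: [-0.0, 0.4, -2.1]
width: 0.0245
```

```bash
python3 -c "
from h import *
plan([.461,-.3167,.0655],6.4,4)"
```

```text
pos [ 0.461  -0.3167  0.0705] err [-0.    -0.    -0.005] rotvec [ 0.    -0.001 -0.002] force [-0.05  0.36 -2.1 ] w 0.0245 t 25.25
[-0.0, -0.0, 0.0012, 0.0, -0.0, -0.001]
[-0.0, -0.0, 0.0012, 0.0, -0.0, -0.001]
[-0.0, -0.0, 0.0012, 0.0, -0.0, -0.001]
[-0.0, -0.0, 0.0012, 0.0, -0.0, -0.001]
```

Down slowly until the handle's underside rests on the block.

Call:
apply_moves:
  moves: [0.01, 0, 0, 0.001, 0, 0, 0, 0.01, 0, 0, 0.001, 0, 0, 0, 0.01, 0, 0, 0.001, 0, 0, 0, 0.01, 0, 0, 0.001, 0, 0, 0, 0.01, 0, 0, 0.001, 0, 0, 0, 0.01, 0, 0, 0.001, 0, 0, 0, 0.01, 0, 0, 0.001, 0, 0, 0, 0.01, 0, 0, 0.001, 0, 0, 0]

```text
clock: 25.92
position: [0.4607, -0.3163, 0.0655]
ee_rot: [-0.0, 0.667, 0.745, 0.0]
contact_force: [-1.0, 1.8, 5.8]
width: 0.0247
```

```bash
python3 -c "
from h import *
plan([.461,-.3167,.0655],6.4,1)"
```

```text
pos [ 0.4607 -0.3163  0.0655] err [ 0.0003 -0.0004  0.    ] rotvec [ 0.    -0.001 -0.002] force [-1.01  1.75  5.81] w 0.0247 t 25.92
[-0.0005, 0.0003, -0.0, 0.0, -0.001, -0.002]
```

Call:
apply_moves:
  moves: [0.01, 0, 0, 0.0005, 0, 0, 0, 0.04, 0, 0, 0, 0, 0, 0, 0.06, 0, 0, 0, 0, 0, 0, 0.085, 0, 0, 0, 0, 0, 0, 0.085, 0, 0, 0, 0, 0, 0, 0.085, 0, 0, 0, 0, 0, 0, 0.085, 0, 0, 0, 0, 0, 0, 0.085, 0, 0, 0, 0, 0, 0]

```text
clock: 26.58
position: [0.462, -0.3174, 0.0656]
ee_rot: [0.002, 0.667, 0.745, 0.0]
contact_force: [-0.3, -0.6, 0.5]
width: 0.0852
```

Call:
apply_moves:
  moves: [0.085, 0, 0, -0.006, 0, 0, 0, 0.085, 0, 0, -0.012, 0, 0, 0, 0.085, 0, 0, -0.016, 0, 0, 0, 0.085, 0, 0, -0.018, 0, 0, 0, 0.085, 0, 0, -0.02, 0, 0, 0, 0.085, 0, 0, -0.022, 0, 0, 0, 0.085, 0, 0, -0.025, 0, 0, 0, 0.085, 0, 0, -0.02, 0, 0, 0]

```text
clock: 27.25
position: [0.4586, -0.3147, 0.207]
ee_rot: [-0.005, 0.667, 0.745, 0.0]
contact_force: [0.5, 0.3, 0.2]
width: 0.085
```

Call:
apply_moves:
  moves: [0.085, -0.02, -0.03, -0.005, 0, 0, 0, 0.085, -0.02, -0.03, -0.005, 0, 0, 0, 0.085, -0.02, -0.03, 0, 0, 0, 0, 0.085, -0.02, -0.03, 0, 0, 0, 0, 0.085, -0.02, -0.03, 0, 0, 0, 0, 0.085, -0.02, -0.02, 0, 0, 0, 0, 0.085, -0.01, -0.01, 0, 0, 0, 0, 0.085, 0, 0, 0, 0, 0, 0]

```text
clock: 27.92
position: [0.2921, -0.4719, 0.2291]
ee_rot: [0.006, 0.665, 0.747, -0.001]
contact_force: [-1.0, 0.2, -0.3]
width: 0.0852
```

```bash
python3 -c "
from h import *
d=jaw('scene20'); r(load('scene17')); t=grab('top','top20'); go(0,0,0)
for n,dd in(('top0',t),('scene0',d)):
  for q in(load(n),dd):
    W=cloud(q); m=(W[...,2]>.102)&(W[...,2]<.115)&(W[...,1]<-.28)&(W[...,1]>-.35)&(W[...,0]>.42)&(W[...,0]<.5)
    print(n,m.sum(),np.nanmean(W[m],0).round(4) if m.any() else '')
crop(d,120,300,85,205,'sc20.png',4.4);crop(d,120,170,90,145,'sc20b.png',10);crop(t,225,430,170,275,'top20.png',3.9)
"
```

```text
jaw -y edge 71.4 casting edges 106.1 147.9 diff 34.8
jaw -y edge 71.5 casting edges 105.9 148.0 diff 34.4
t 28.02 tip slot x -276.2 y -373.9 depth -103.5 F ex 0.7 ey 0.6 z 0.5 M [ 0.01 -0.   -0.02] w 0.0848
 tool delta mm [363.9  289.6  102.53] rot [0.007 0.008 0.038]
top0 98 [ 0.4578 -0.3137  0.1065]
top0 94 [ 0.4607 -0.312   0.1064]
scene0 66 [ 0.4619 -0.3137  0.1061]
scene0 65 [ 0.4649 -0.3128  0.1063]
(528, 792, 3)
(550, 500, 3)
(410, 800, 3)
```

View pics/sc20.png

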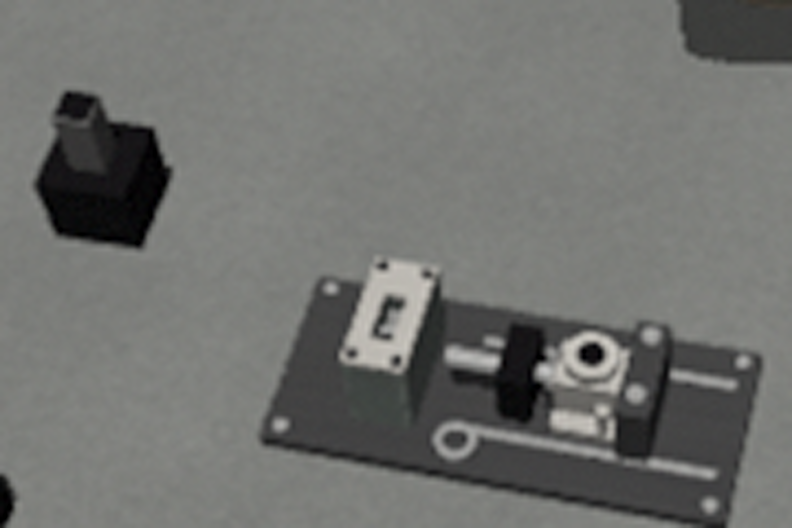

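View pics/sc20b.png

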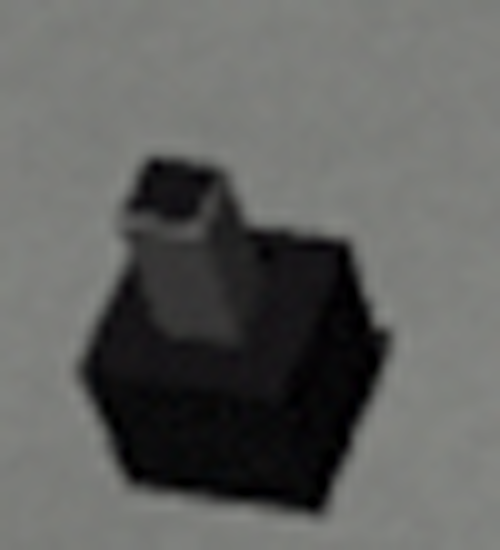

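View pics/top20.png

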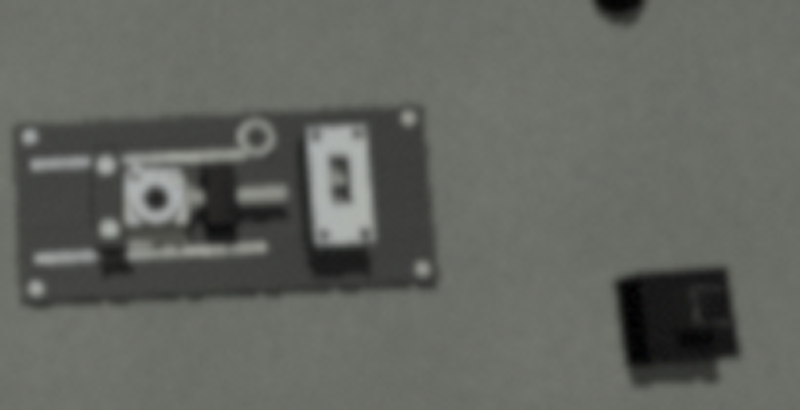

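```bash
python3 -c "
from h import *
print(workorder.sign_off())"
```

```text
the job is handed in; nothing more can be done
None
```

I clamped the casting with the star wheel, put the spoon back in its own stand and handed the job in after about 28 s of the 72 s allowed. Sign-off reports no verdict, so whether it passed is not confirmed.

- **Wheel:** I made four strokes through the slot, lifting the blade for each return. The jaw advanced about 14.5 mm. The measured tool force stayed around 15 N or less at every reading, against the 35 N limit.
- **Clamp:** My two estimates of how far the pad is pressed in disagree slightly. One is 4.4 mm, from the jaw-to-casting distance in the pictures. The other is about 5.5 mm, from jaw travel less the opening gap. Both are inside the 2 to 8.5 mm window, but the lower one is a little short of half-way. I could not see the casting touch the stop. I inferred it because the casting moved only 0.1 to 0.2 mm while the pad was being pressed in. The jaw stayed put after the blade came out.
- **Spoon:** It stands upright in its stand, with the cap at the same height as at the start. It sits about 3 mm from its starting position, inside the 9 mm limit. The gripper is open and clear of everything.
- **Bystanders:** The spacer looked undisturbed in the last pictures, and I noticed no contact with anything else. I did not measure the other bystanders afterwards.
- **During the grasp:** While the fingers closed, the tool drifted about 5 mm up and 4 mm sideways, so I held the handle near 67 mm above the tip instead of 60 mm. I allowed for that when entering the slot and when putting the spoon back.

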